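Load the full blank magazine into the feeder

ROBOT

A 6-joint arm with a two-finger parallel gripper is mounted at the origin on a cart in front of the work surface, level with it; the furniture and walls round the work are solid. World frame = base frame: x ahead of the robot, y to its left, z up, the work surface at z = 0. Lengths are in m, angles in rad, forces in N, time in s.
With the tool pointing down it reaches from about 0.35 to 0.775 m from the base axis. Payload 7.3 kg.
Tool frame: the origin (TCP) lies at the very end of the fingers, on their centre line; the grasp point (between the pads) lies 19 mm behind it; z points along the fingers, y is the direction in which the jaws open and shut (so a half turn about z gives the same grasp; the last joint's range is limited). The gripper opens to 92 mm and grips with 3 to 60 N. Pads are 19 mm wide; open, the fingers measure 130 mm over their backs; the gripper's body (75 mm by 190 mm) begins 47 mm behind the grasp point.
Start: joints at [1.19, 0.342, 1.524, -0, 1.275, -0.146], TCP at [0.122, 0.511, 0.227] pointing down, gripper open.
Joint ranges: [-2.53, 2.53], [-0.77, 2.02], [0.04, 2.7], [-1, 4.14], [0.28, 2.66], [-3.11, 3.11]. Speed limits (rad/s): [2.57, 2.57, 3.14, 3.14, 3.14, 3.14].

INTERFACE

Orientations are given as [roll, pitch, yaw] about the fixed x, y, z axes, in that order (R = Rz(yaw) Ry(pitch) Rx(roll)).
In Python, from cell import monitor, eyes, order gives the robot as it stands. The module is installed in compiled form; this text tells all that it offers.
- The arm moves only by the tool carry_out, never from a script. Its argument "targets" is a list of rows, each a list of 2 entries, a list of its own where there are three numbers: the shift along the tool's x, y, z in m, then the turn about the tool's z in rad. In form: [[[dx, dy, dz], twist], ...]. A call has 1 to 10 rows; each row shifts and turns the pose as measured when the row begins, along the tool's axes as they then stand; what a row does not reach is not made up. A row lasts 1/8 s, in which the tool goes at most 62.5 mm and 10.7 degrees, less where a joint would pass 70% of its speed; a pose out of reach is approached as far as the arm can. A call is refused whole if a number of a shift passes 0.0625 or a number of a turn 0.188, either way. A call with a gripper value outside its range is refused whole. "fingers" is the closure, from 0 (fully open) to 1 (shut), set as the call begins (left out, the last holds). The fingers move at their own pace and stop on an object; "grip_force" is the grip in N (left out, the last holds). Time passes only in rows, so rows that do not move let the fingers close. It gives the time, the measured TCP pose, the force and the opening at its end, in the units of the state.
- monitor.observe(): the state, without advancing time (a new reading comes with each control period).
- eyes.read_camera(name): name is "side" or "top" or "wrist"; returns the picture (480x640x3 uint8, red, green, blue); there is no depth.
- eyes.camera_info(name): a dict with "K" (3x3 intrinsics, pixels), "rvec" (rotation vector, rad) and "tvec" (3), from world to camera coordinates, as OpenCV has them. Camera axes: x right, y down, z forward; pixel columns grow to the right and rows downward; lengths in m; the calibration is good to about 2 mm. A picture is of the moment at which its call begins: read the wrist's pose just before it. camera_info takes no time and is no camera call; for the wrist camera it gives the pose at the moment of the call.
- order.hand_in(): hands the job in, once; it reports no verdict.
The state is a dict: "time": time; "qpos": joint angles; "qvel": joint speeds; "joint_efforts": joint torques, N m; "tool_pos": TCP position; "tool_rot": TCP orientation; "contact_force": force on the tool from outside, world axes, zero at the start; "torque": the same for the moment, N m; "opening": finger opening in m.
Only numpy, scipy, OpenCV 4.12 (cv2) and the standard library are available. Lean on these libraries where they do the work, as an engineer would, in place of code of your own. Each camera call takes 0.05 s, during which the arm holds its last target.

TASK

The three closed magazines look alike, but only one is full of brass blanks; another is part used and one is empty, and only their weight tells. Load the full one, the heaviest, into the blank feeder: stand it on the feeder's apron and push it home under the hood until the catch snaps up behind it. Leave the other two standing upright where they were, and leave the other things on the bench alone.

Things in the scene. Friction and masses are not known exactly. Their poses are not given: they have to be found in the camera images.
- mag_a_center (a point): closed magazine, grey with steel lid, one of three alike: box 76 long (x) x 50 wide (y) x 64 mm high, flat walls, ribbed lid, both ends alike. Point: its centre, 32 mm above its underside; z up. Starts upright on the bench. Weight with contents: full 0.83 to 0.93 kg, part used about 0.35, empty 0.25; contents do not shift. Which is which varies from run to run and cannot be seen
- mag_b_center (a point): closed magazine, grey with steel lid, one of three alike: box 76 long (x) x 50 wide (y) x 64 mm high, flat walls, ribbed lid, both ends alike. Point: its centre, 32 mm above its underside; z up. Starts upright on the bench. Weight with contents: full 0.83 to 0.93 kg, part used about 0.35, empty 0.25; contents do not shift. Which is which varies from run to run and cannot be seen
- mag_c_center (a point): closed magazine, grey with steel lid, one of three alike: box 76 long (x) x 50 wide (y) x 64 mm high, flat walls, ribbed lid, both ends alike. Point: its centre, 32 mm above its underside; z up. Starts upright on the bench. Weight with contents: full 0.83 to 0.93 kg, part used about 0.35, empty 0.25; contents do not shift. Which is which varies from run to run and cannot be seen
- feeder: bench blank feeder, fixed, place and yaw vary. Origin on the bench top under the middle of its bay mouth; x = the way a magazine is pushed in, y to the left of it, z up. Grey base plate x -107 to +155, y +-62 mm, 9 thick: open loading apron at x below 0, then the bay, then the drive housing (x +96 to +148, y +-54, top z 102 mm), whose front face is the bay's back stop
- feeder_rails: two flat steel wear rails on the feeder, on which a magazine stands and slides, in the feeder's frame: x -105 to +95 mm, y +-7 to +-26 mm, tops 12 mm above the bench. Low steel guides beside them (tops at z 26 mm) flare from the bay's width at x 0 to 86 mm apart at x -83 mm
- bay_mouth (a point): middle of the bay mouth at rail height: feeder's x 0, z 12 mm; feeder's axes. The bay is 53.6 mm wide and runs x 0 to +96. A hood plate covers x +22 to +98 (underside z 82, top z 87 mm), so in the bay a magazine cannot be held by its sides or reached from above, only pushed from behind
- apron (a point): where to stand a magazine before pushing: on the rail tops (z 12 mm), feeder's x -62 mm; feeder's axes. With its centre over this point and its length along x (either end first) a magazine is just in front of the catch; the guides straighten it as it goes in
- home (a point): on the rail tops, feeder's x +55 mm: a magazine that is home has its centre within 3 mm of being over this point, its rear end at x +15 to +20 mm. A sprung pad (out to x +83 mm, 0.8 to 1.8 N) pushes back on its front end near home; pushing it home level from behind takes up to about 15 N
- catch (a joint): angle of the feeder's sprung catch, a 10 mm wide ramped pawl in the slot between the rails: 0 = up, tooth 9 mm above the rails at x +9 to +15 mm, ramp towards the apron from x -17 mm. A magazine sliding over it presses it down (about 0.2); it snaps back to 0 once the magazine's rear end is past it
- polishing_motor: polishing motor, fixed equipment between the magazines and the feeder; do not touch. Origin under its middle on the bench, axes as the world's: it reaches 115 mm to either side in x, 255 mm in y with its spindles, and 251 mm up, so carry things well over it or round its front. The spindle ends (y beyond +-190 mm) lie 78 to 198 mm up at the left (wheel) and 121 to 155 mm at the right
- felt_wheel: bystander: white felt disc, 60 mm across, 14 mm thick; loose, lying on the bench; origin at the centre of its underside
- tin_round: bystander: round tin with red lid, 66 mm across, 36 mm high; loose, lying on the bench; origin at the centre of its underside
- bar_red: bystander: dark red polish bar, 36 x 87 x 27 mm; loose, lying on the bench; origin at the centre of its underside
- drill_blank: bystander: pencil-shaped drill blank, 8 mm thick, 101 mm long; loose, lying on the bench; origin at the centre of its underside
- bristle_wheel: bystander: round bristle wheel, 70 mm across, 17 mm thick; loose, lying on the bench; origin at the centre of its underside
Not all that is in view belongs to the job. What is shaped like the part that bears mag_b_center but green is not meant.

How it is judged:
On the way, in this order (a step that is already met when the one before it is completed fails the run):
1. a magazine is lifted clear of the bench (height (world z) of any of mag_a_center, mag_b_center, mag_c_center above 0.045 m), for 0.2 s.
2. a magazine slides over the catch and presses it down (value of joint catch above 0.1 rad), for 0.1 s.
At the end, for the whole second after the job is handed in: The full magazine rests level on the rails (pressing over 6 N, its own weight), centre 50 to 63 mm inside the bay mouth, within 6 mm of the centre line and 0.1 rad of its direction; the catch is up behind it (below 0.06); the other two stand at rest within 40 mm of where they started (((x of mag_a_center in the frame of feeder between 0.05 and 0.063 m and y of mag_a_center in the frame of feeder between -0.006 and 0.006 m and angle between the x axis of mag_a_center and the x axis of feeder, either way round below 0.1 rad and angle between each of mag_a_center, mag_b_center, mag_c_center's own z axis and vertical below 0.06 rad and contact force between mag_a and feeder_rails above 6 N and linear speed of mag_a below 0.01 m/s and distance of each of mag_b_center, mag_c_center from where it was at the start of the episode below 0.04 m and linear speed of each of mag_b, mag_c below 0.02 m/s) or (x of mag_b_center in the frame of feeder between 0.05 and 0.063 m and y of mag_b_center in the frame of feeder between -0.006 and 0.006 m and angle between the x axis of mag_b_center and the x axis of feeder, either way round below 0.1 rad and angle between each of mag_b_center, mag_a_center, mag_c_center's own z axis and vertical below 0.06 rad and contact force between mag_b and feeder_rails above 6 N and linear speed of mag_b below 0.01 m/s and distance of each of mag_a_center, mag_c_center from where it was at the start of the episode below 0.04 m and linear speed of each of mag_a, mag_c below 0.02 m/s) or (x of mag_c_center in the frame of feeder between 0.05 and 0.063 m and y of mag_c_center in the frame of feeder between -0.006 and 0.006 m and angle between the x axis of mag_c_center and the x axis of feeder, either way round below 0.1 rad and angle between each of mag_c_center, mag_a_center, mag_b_center's own z axis and vertical below 0.06 rad and contact force between mag_c and feeder_rails above 6 N and linear speed of mag_c below 0.01 m/s and distance of each of mag_a_center, mag_b_center from where it was at the start of the episode below 0.04 m and linear speed of each of mag_a, mag_b below 0.02 m/s)) and value of joint catch below 0.06 rad); the robot touches nothing.
It fails at once if the white felt disc is moved by more than 40 mm (distance of felt_wheel from where it was at the start of the episode above 0.04 m).
It fails at once if the round tin with red lid is moved by more than 40 mm (distance of tin_round from where it was at the start of the episode above 0.04 m).
It fails at once if the dark red polish bar is moved by more than 40 mm (distance of bar_red from where it was at the start of the episode above 0.04 m).
It fails at once if the pencil-shaped drill blank is moved by more than 40 mm (distance of drill_blank from where it was at the start of the episode above 0.04 m).
It fails at once if the round bristle wheel is moved by more than 40 mm (distance of bristle_wheel from where it was at the start of the episode above 0.04 m).
It also fails if it takes over 72 s, if anything falls off the work surface, if the arm or the gripper's body presses on something with over 40 N, if the wrist force passes 120 N, or if a joint passes its speed limit or range.

## Working session

There is one attempt and no reset: what is moved stays moved. The work goes in short steps, Python scripts to look and compute and a tool call to move; the robot and the scene stay as the last step left them, time stands still between calls to the robot, and variables do not carry over. Pictures are saved under pics/ and viewed, and the job is handed in when it is done.

Besides the shell and the picture viewer there is one more tool, called after "Call:" as name([rows], argument=value, ...), one row to a line, values as JSON. carry_out: Moves the arm, as the interface text tells. Its arguments: {"type":"object","properties":{"targets":{"type":"array","items":{"type":"array"}},"fingers":{"type":"number"},"grip_force":{"type":"number"}},"required":["targets"]}

```bash
mkdir -p pics; ls; python3 - <<'E'
from cell import monitor, eyes, order
import cv2
s=monitor.observe();print({k:(v if not hasattr(v,'round') else v) for k,v in s.items()})
for n in ["side","top","wrist"]:
    i=eyes.camera_info(n);print(n,i)
    im=eyes.read_camera(n);cv2.imwrite(f"pics/{n}0.png",im[:,:,::-1])
E
```

```text
pics
{'time': 0.0, 'qpos': array([ 1.18999116e+00,  3.42710327e-01,  1.52501889e+00, -2.41950192e-05,
        1.27539830e+00, -1.45963161e-01]), 'qvel': array([-4.00631976e-04, -2.16682576e-05, -3.81895526e-04,  2.67522881e-04,
        3.61339092e-04,  8.98960084e-04]), 'joint_efforts': array([ 1.42017914e-03, -4.31245959e+01, -2.44210839e+01,  7.17996550e-02,
        5.60716668e-02, -1.13749738e-04]), 'tool_pos': array([0.12197487, 0.51021308, 0.22605075]), 'tool_rot': array([-3.14007075e+00, -2.00347342e-04,  2.90675755e+00]), 'contact_force': array([-0.63245264, -0.05694905, -0.18705102]), 'torque': array([0.00919558, 0.07620665, 0.05044787]), 'opening': 0.09174057982957184}
side {'K': array([[484.10095892,   0.        , 323.81153126],
       [  0.        , 484.10095892, 239.70855731],
       [  0.        ,   0.        ,   1.        ]]), 'rvec': array([ 1.95020692, -0.69272243,  0.41840457]), 'tvec': array([-0.48132959,  0.19385297,  0.99341528])}
top {'K': array([[457.46423819,   0.        , 323.7760393 ],
       [  0.        , 457.46423819, 236.70397716],
       [  0.        ,   0.        ,   1.        ]]), 'rvec': array([ 2.20970019, -2.17527208,  0.10634534]), 'tvec': array([-0.11317421,  0.57261392,  1.4337195 ])}
wrist {'K': array([[400.40110957,   0.        , 320.23533566],
       [  0.        , 400.40110957, 237.14209069],
       [  0.        ,   0.        ,   1.        ]]), 'rvec': array([-2.29366099, -1.80874828, -0.24106109]), 'tvec': array([-0.52346746, -0.03189091,  0.39032068])}
```

View pics/top0.png

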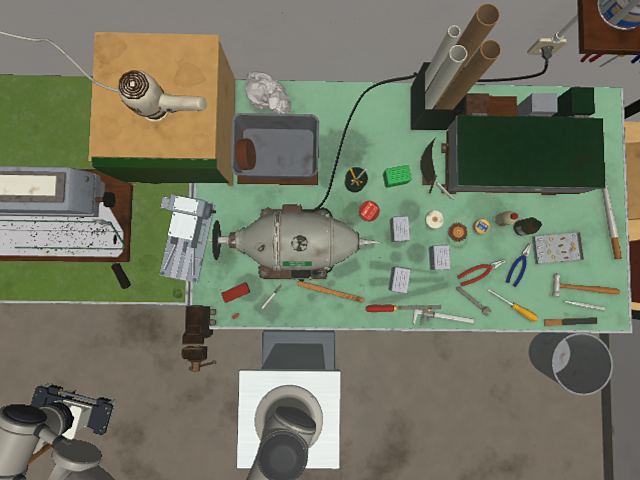

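View pics/side0.png

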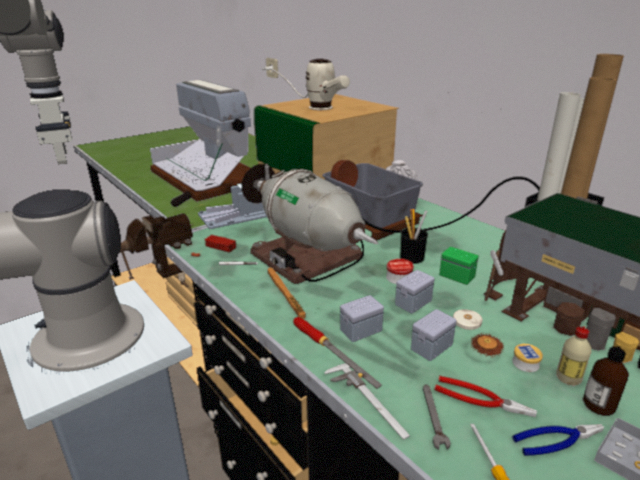

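View pics/wrist0.png

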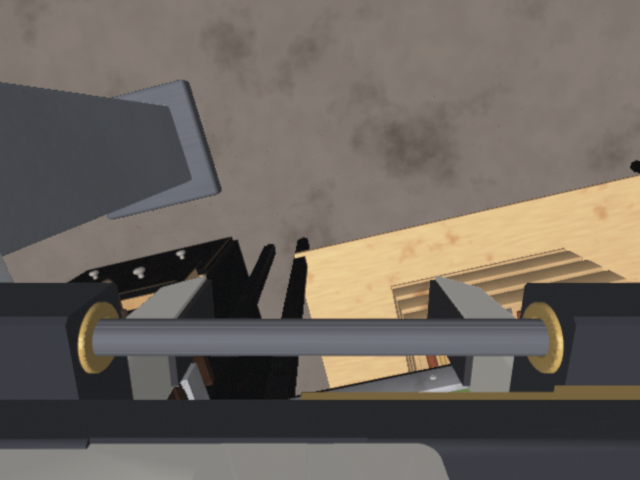

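```bash
python3 - <<'E'
import cv2
im=cv2.imread('pics/top0.png')
a=cv2.resize(im[185:290,150:260],None,fx=5.5,fy=5.5,interpolation=cv2.INTER_CUBIC)
b=cv2.resize(im[150:310,350:470],None,fx=5,fy=5,interpolation=cv2.INTER_CUBIC)
cv2.imwrite('pics/feed.png',a[:600]);cv2.imwrite('pics/mags.png',cv2.resize(im[200:300,350:470],None,fx=6,fy=6,interpolation=cv2.INTER_CUBIC))
E
```

```text
(no output)
```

View pics/feed.png

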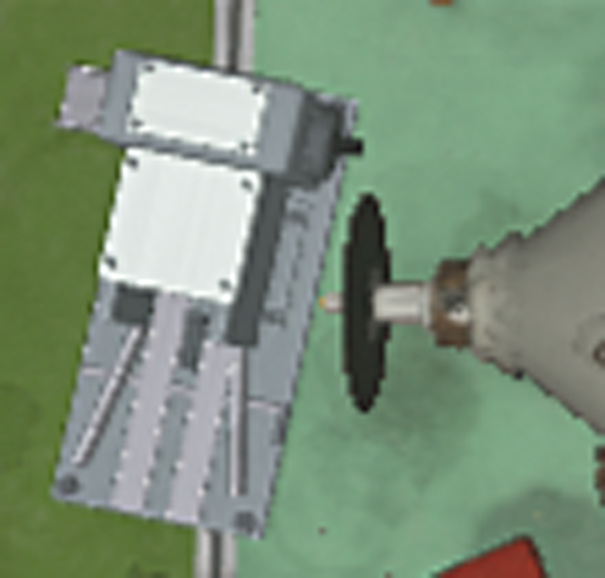

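View pics/mags.png

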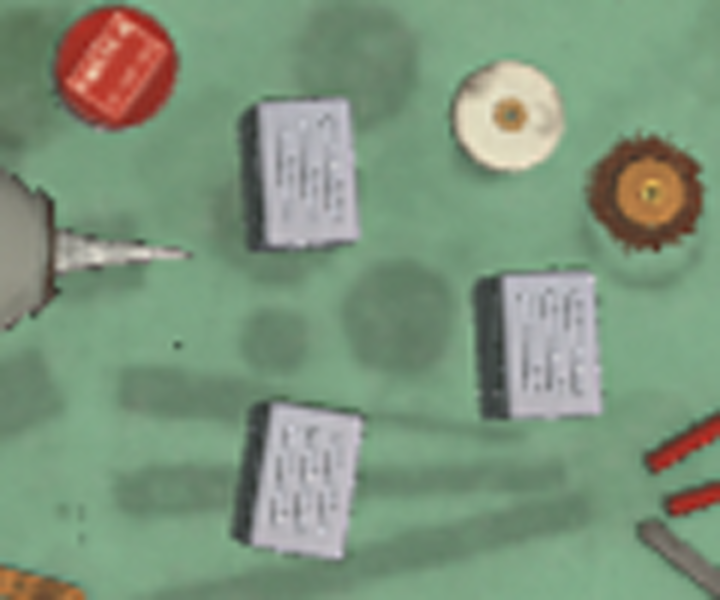

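```bash
cat > h.py <<'E'
from cell import monitor, eyes, order
import cv2, numpy as np
def ray(cam,uv,z,info=None):
    i=info or eyes.camera_info(cam)
    R=cv2.Rodrigues(i['rvec'])[0];t=i['tvec'];C=-R.T@t
    d=R.T@np.linalg.inv(i['K'])@np.array([uv[0],uv[1],1.])
    return C+d*(z-C[2])/d[2]
def proj(cam,P,info=None):
    i=info or eyes.camera_info(cam)
    return cv2.projectPoints(np.array(P,float).reshape(-1,3),i['rvec'],i['tvec'],i['K'],None)[0][:,0]
def st():
    s=monitor.observe();print('t',round(s['time'],2),'p',s['tool_pos'].round(4),'r',s['tool_rot'].round(4),'F',s['contact_force'].round(2),'M',s['torque'].round(3),'op',round(s['opening'],4),'q',s['qpos'].round(3));return s
E
python3 - <<'E'
from h import *
un=lambda p,s,o:((np.array(p)+.5)/s-.5)+np.array(o)
M={'far':[(260,100),(350,98),(357,242),(265,248)],'right':[(503,275),(597,271),(602,413),(510,418)],'near':[(272,403),(363,413),(343,558),(250,546)]}
for k,v in M.items():
    P=np.array([ray('top',un(p,6,(350,200)),.064) for p in v])
    c=P.mean(0); d=(P[0]+P[1]-P[2]-P[3])[:2]; print(k,c.round(4),'yaw',np.arctan2(d[1],d[0]).round(3),'len',(np.linalg.norm(d)/2).round(4),'wid',(np.linalg.norm(P[0]-P[1]+P[3]-P[2])/2).round(4))
# feeder
pts=[((55,495),-.107,.062,.009),((262,538),-.107,-.062,.009),((100,278),.022,None,.087),((233,303),.022,None,.087),((128,148),.098,None,.087),((262,172),.098,None,.087)]
W=[ray('top',un(p[0],5.5,(150,185)),p[3])[:2] for p in pts]
for w,p in zip(W,pts):print(p,w.round(4))
from scipy.optimize import least_squares
def f(q):
    c,s=np.cos(q[2]),np.sin(q[2]);r=[]
    for n,(w,p) in enumerate(zip(W,pts)):
        d=w-q[:2];x=c*d[0]+s*d[1];y=-s*d[0]+c*d[1]
        yy=p[2] if p[2] else (q[3] if n%2==0 else -q[3])
        r+=[x-p[1],y-yy]
    return r
r=least_squares(f,[.4,.3,0,.04]);print(r.x.round(4),(np.array(r.fun)*1000).round(1))
for n,p,sc,o,z in [('tin',(115,68),6,(350,200),.036),('felt',(508,115),6,(350,200),.014),('bar',(470,580),5.5,(150,185),.027)]:
  print(n,ray('top',un(p,sc,o),z).round(3))
print('motor',ray('top',(300,242),.2).round(3), 'green',ray('top',(397,175),.06).round(3))
i=eyes.camera_info('wrist');R=cv2.Rodrigues(i['rvec'])[0];print('wcam',(-R.T@i['tvec']).round(3),R.round(3))
E
```

```text
far [ 0.6016 -0.3429  0.064 ] yaw 0.043 len 0.076 wid 0.0474
right [ 0.5143 -0.4702  0.064 ] yaw 0.038 len 0.0736 wid 0.0484
near [ 0.4426 -0.3427  0.064 ] yaw -0.144 len 0.0746 wid 0.0477
((55, 495), -0.107, 0.062, 0.009) [0.4463 0.4143]
((262, 538), -0.107, -0.062, 0.009) [0.4234 0.2948]
((100, 278), 0.022, None, 0.087) [0.5664 0.3688]
((233, 303), 0.022, None, 0.087) [0.5538 0.2956]
((128, 148), 0.098, None, 0.087) [0.6386 0.3563]
((262, 172), 0.098, None, 0.087) [0.6265 0.2824]
[ 0.5382  0.3361 -0.1772  0.0373] [ 2.8 -1.2  1.2  1.1 -0.  -0.2  0.5  0.1 -2.8  0.3 -1.6 -0.1]
tin [ 0.658 -0.246  0.036]
felt [ 0.639 -0.46   0.014]
bar [0.402 0.172 0.027]
motor [ 0.545 -0.034  0.2  ] green [ 0.77  -0.331  0.06 ]
wcam [0.052 0.527 0.384] [[ 0.233  0.972 -0.001]
 [ 0.938 -0.225  0.264]
 [ 0.256 -0.063 -0.965]]
```

```bash
cat >> h.py <<'E'
def plan(wps,yaw=None,step=.055):
    """world waypoints -> tool rows; twist first row(s)"""
    from scipy.spatial.transform import Rotation as Ro
    s=monitor.observe();p=s['tool_pos'].copy();y0=s['tool_rot'][2]
    dy=0 if yaw is None else (yaw-y0+np.pi)%(2*np.pi)-np.pi
    rows=[]
    for w in wps:
        w=np.array(w,float);n=int(max(1,np.ceil(np.linalg.norm(w-p)/step)))
        for k in range(n):rows.append((w-p)/n)
        p=w
    n=int(max(1,np.ceil(abs(dy)/.17))) if yaw is not None else 0
    out=[];y=y0
    while len(rows)<n: rows.append(np.zeros(3))
    for k,d in enumerate(rows):
        t=dy/n if k<n else 0
        R=Ro.from_euler('xyz',[np.pi,0,y]).as_matrix()
        out.append([(R.T@d).round(4).tolist(),round(-t,3)]);y+=t
    for i in range(0,len(out),10):print(str(out[i:i+10]).replace(' ',''))
E
python3 - <<'E'
from h import *
un=lambda p,s,o:((np.array(p)+.5)/s-.5)+np.array(o)
print(ray('top',un((322,302),5.5,(150,185)),.138),ray('top',un((345,302),5.5,(150,185)),.138),ray('top',un((188,254),6,(350,200)),.138))
print(ray('top',(198,320),.1))
st()
plan([(.25,.34,.25),(.37,.15,.25),(.38,-.15,.25),(.4426,-.3427,.2)],np.pi-.144)
E
```

```text
[0.55178964 0.23514396 0.138     ] [0.55198839 0.22301719 0.138     ] [ 0.55295039 -0.26991821  0.138     ]
[0.31530948 0.26565829 0.1       ]
t 0.15 p [0.122  0.5103 0.2262] r [-3.1405e+00 -1.0000e-04  2.9069e+00] F [-0.78  0.19  0.23] M [ 0.019 -0.004  0.037] op 0.0917 q [ 1.19   0.343  1.525 -0.     1.275 -0.146]
[[[-0.041,-0.034,-0.0059],np.float64(-0.091)],[[-0.0378,-0.0375,-0.0059],0],[[-0.0378,-0.0375,-0.0059],0],[[-0.0378,-0.0375,-0.0059],0],[[-0.0292,-0.0342,-0.0],0],[[-0.0292,-0.0342,-0.0],0],[[-0.0292,-0.0342,-0.0],0],[[-0.0292,-0.0342,-0.0],0],[[-0.0292,-0.0342,-0.0],0],[[-0.0088,-0.0492,-0.0],0]]
[[[-0.0088,-0.0492,-0.0],0],[[-0.0088,-0.0492,-0.0],0],[[-0.0088,-0.0492,-0.0],0],[[-0.0088,-0.0492,-0.0],0],[[-0.0088,-0.0492,-0.0],0],[[-0.0224,-0.0454,0.0125],0],[[-0.0224,-0.0454,0.0125],0],[[-0.0224,-0.0454,0.0125],0],[[-0.0224,-0.0454,0.0125],0]]
```

Call:
carry_out([
  [[-0.041, -0.034, -0.006], -0.091],
  [[-0.038, -0.0375, -0.006], 0],
  [[-0.038, -0.0375, -0.006], 0],
  [[-0.038, -0.0375, -0.006], 0],
  [[-0.029, -0.034, 0], 0],
  [[-0.029, -0.034, 0], 0],
  [[-0.029, -0.034, 0], 0],
  [[-0.029, -0.034, 0], 0],
  [[-0.029, -0.034, 0], 0],
  [[-0.009, -0.049, 0], 0],
], fingers=0, grip_force=40)

```text
time: 1.4
tool_pos: [0.38, 0.0916, 0.2497]
tool_rot: [-3.139, 0.0, 3.008]
contact_force: [0.8, 0.3, -0.2]
opening: 0.0916
```

```bash
python3 - <<'E'
from h import *
st()
plan([(.38,-.15,.25),(.4426,-.3427,.2)],np.pi-.144)
E
```

```text
t 1.4 p [0.38   0.0916 0.2497] r [-3.1393e+00  2.0000e-04  3.0077e+00] F [ 0.82  0.3  -0.18] M [ 0.008 -0.013  0.036] op 0.0916 q [ 0.042  0.072  1.809 -0.002  1.261 -1.394]
[[[-0.0064,-0.0479,-0.0001],np.float64(0.01)],[[-0.0069,-0.0478,-0.0001],0],[[-0.0069,-0.0478,-0.0001],0],[[-0.0069,-0.0478,-0.0001],0],[[-0.0069,-0.0478,-0.0001],0],[[-0.0224,-0.0454,0.0125],0],[[-0.0224,-0.0454,0.0125],0],[[-0.0224,-0.0454,0.0125],0],[[-0.0224,-0.0454,0.0125],0]]
```

Call:
carry_out([
  [[-0.006, -0.048, 0], 0.01],
  [[-0.007, -0.048, 0], 0],
  [[-0.007, -0.048, 0], 0],
  [[-0.007, -0.048, 0], 0],
  [[-0.007, -0.048, 0], 0],
  [[-0.022, -0.045, 0.0125], 0],
  [[-0.022, -0.045, 0.0125], 0],
  [[-0.022, -0.045, 0.0125], 0],
  [[-0.022, -0.045, 0.0125], 0],
  [[0, 0, 0], 0],
])

```text
time: 2.65
tool_pos: [0.4393, -0.3592, 0.1973]
tool_rot: [-3.141, 0.0, 2.992]
contact_force: [0.4, 0.7, -0.6]
opening: 0.092
```

```bash
python3 - <<'E'
from h import *
st()
im=eyes.read_camera('wrist')
for P in [(.4426,-.3427,.064),(.5143,-.4702,.064),(.6016,-.3429,.064)]:print(proj('wrist',P).round(0))
cv2.imwrite('pics/w1.png',im[:,:,::-1])
E
```

```text
t 2.65 p [ 0.4393 -0.3592  0.1973] r [-3.1405e+00  2.0000e-04  2.9920e+00] F [ 0.38  0.66 -0.64] M [ 0.023 -0.002 -0.012] op 0.092 q [-8.200e-01  4.430e-01  1.452e+00 -1.000e-03  1.246e+00 -2.241e+00]
[[342. 228.]]
[[198. 336.]]
[[367. 407.]]
```

View pics/w1.png

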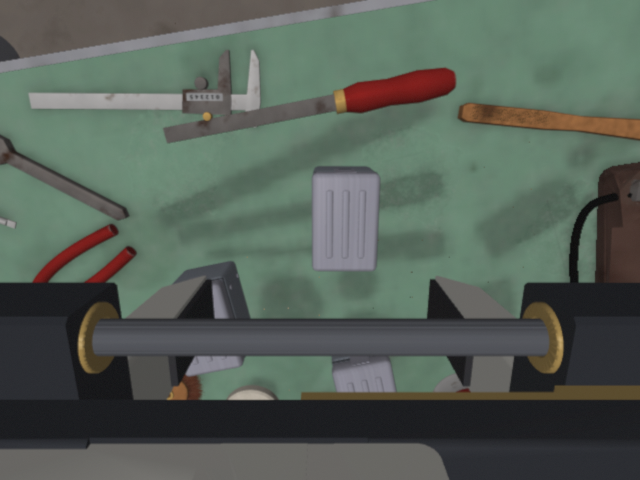

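Wrist view shows the near magazine's lid with corners about (313,176),(379,176),(378,269),(313,270). Candidates in the top view are: grey magazines at (400,229), (440,257) and (400,279). The green block at (397,175) is the decoy and I reject it.

```bash
python3 - <<'E'
from h import *
P=[ray('wrist',p,.064) for p in [(313,176),(379,176),(378,269),(313,270)]]
P=np.array(P);print(P.round(4),P.mean(0).round(4)); d=P[2]+P[3]-P[0]-P[1];print(np.arctan2(d[1],d[0]),np.linalg.norm(d)/2,np.linalg.norm(P[0]-P[1]))
c=P.mean(0)
plan([(c[0],c[1],.10),(c[0],c[1],.026)],None,.04)
E
```

```text
[[ 0.4007 -0.358   0.064 ]
 [ 0.4079 -0.3107  0.064 ]
 [ 0.4789 -0.3193  0.064 ]
 [ 0.4722 -0.3691  0.064 ]] [ 0.4399 -0.3393  0.064 ]
-0.13799466408503136 0.07193427330507561 0.04787819110186254
[[[0.0006,0.0061,0.0327],0],[[0.0006,0.0061,0.0327],0],[[0.0006,0.0061,0.0327],0],[[0.0,-0.0,0.037],0],[[0.0,-0.0,0.037],0]]
```

Call:
carry_out([
  [[0.001, 0.006, 0.032], 0],
  [[0.001, 0.006, 0.032], 0],
  [[0, 0.005, 0.032], 0],
  [[0, 0, 0], 0],
  [[0, 0, 0], 0],
])

```text
time: 3.32
tool_pos: [0.4402, -0.3363, 0.104]
tool_rot: [-3.139, 0.004, 2.996]
contact_force: [-0.4, -0.2, 1.0]
opening: 0.0919
```

```bash
python3 - <<'E'
from h import *
st()
plan([(.441,-.341,.026)],np.pi-.141,.035)
E
```

```text
t 3.33 p [ 0.4402 -0.3363  0.104 ] r [-3.1393  0.0037  2.9959] F [-0.42 -0.2   1.04] M [-0.029  0.01  -0.024] op 0.0919 q [-0.791  0.517  1.613  0.     1.007 -2.216]
[[[-0.0005,-0.0015,0.026],np.float64(-0.005)],[[-0.0005,-0.0015,0.026],0],[[-0.0005,-0.0015,0.026],0]]
```

Call:
carry_out([
  [[0, -0.0015, 0.026], -0.005],
  [[0, -0.0015, 0.026], 0],
  [[0, -0.0015, 0.026], 0],
  [[0, 0, 0], 0],
])

```text
time: 3.82
tool_pos: [0.4437, -0.3444, 0.0324]
tool_rot: [-3.131, 0.015, 3.002]
contact_force: [0.4, -0.1, 0.6]
opening: 0.0917
```

Call:
carry_out([
  [[0, 0, 0], 0],
  [[0, 0, 0], 0],
  [[0, 0, 0], 0],
  [[0, 0, 0], 0],
  [[0, 0, 0], 0],
  [[0, 0, 0], 0],
], fingers=1, grip_force=45)

```text
time: 4.58
tool_pos: [0.4457, -0.3458, 0.0374]
tool_rot: [-3.127, 0.021, 3.002]
contact_force: [0.1, -0.3, 0.4]
opening: 0.0497
```

```bash
python3 - <<'E'
from h import *
st()
E
```

```text
t 4.58 p [ 0.4457 -0.3458  0.0374] r [-3.1266  0.0205  3.0024] F [ 0.13 -0.34  0.41] M [-0.046 -0.038 -0.011] op 0.0497 q [-7.960e-01  6.140e-01  1.661e+00  1.000e-03  8.410e-01 -2.228e+00]
```

Call:
carry_out([
  [[0, 0, -0.015], 0],
  [[0, 0, -0.02], 0],
  [[0, 0, 0], 0],
  [[0, 0, 0], 0],
])

```text
time: 5.08
tool_pos: [0.4443, -0.3448, 0.0734]
tool_rot: [-3.128, 0.019, 3.002]
contact_force: [0.6, 0.4, -3.0]
opening: 0.0497
```

```bash
python3 - <<'E'
from h import *
st()
im=eyes.read_camera('side');st()
cv2.imwrite('pics/s2.png',cv2.resize(im[200:400,250:500,::-1],None,fx=3,fy=3))
E
```

```text
t 5.08 p [ 0.4443 -0.3448  0.0734] r [-3.1277  0.0186  3.0023] F [ 0.59  0.4  -2.95] M [0.03  0.057 0.036] op 0.0497 q [-0.797  0.561  1.636  0.     0.922 -2.228]
t 5.12 p [ 0.4444 -0.345   0.0735] r [-3.1275  0.0189  3.0023] F [-0.3   0.5  -2.76] M [-0.007 -0.023 -0.01 ] op 0.0494 q [-0.797  0.561  1.635  0.     0.922 -2.228]
```

View pics/s2.png

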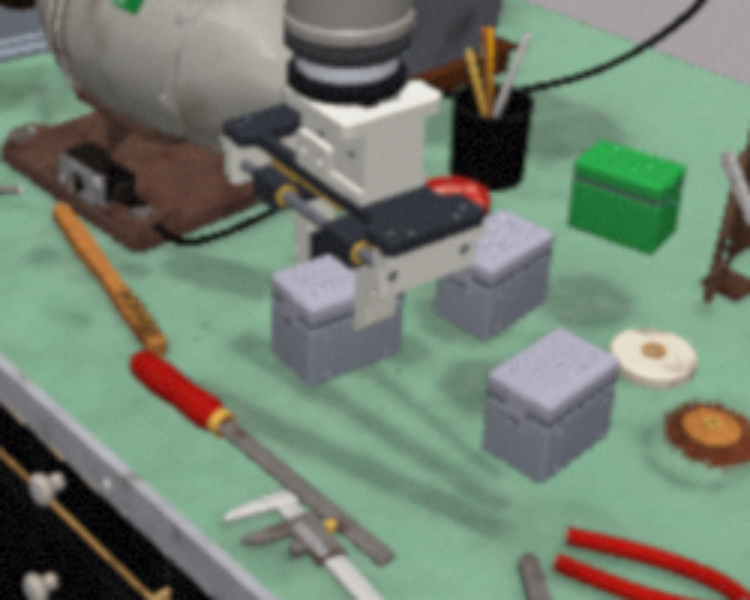

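About 3 N is 0.3 kg, so the near magazine is not the full one. I'll put it back.

Call:
carry_out([
  [[0, 0, 0.017], 0],
  [[0, 0, 0.016], 0],
  [[0, 0, 0.004], 0],
])

```text
time: 5.5
tool_pos: [0.445, -0.3455, 0.037]
tool_rot: [-3.128, 0.019, 3.002]
contact_force: [-13.8, 10.2, 49.1]
opening: 0.0502
```

```bash
python3 - <<'E'
from h import *
st()
E
```

```text
t 5.5 p [ 0.445  -0.3455  0.037 ] r [-3.1278  0.0188  3.0021] F [-13.8   10.23  49.14] M [ 2.476  1.848 -0.035] op 0.0502 q [-7.970e-01  6.140e-01  1.662e+00  1.000e-03  8.420e-01 -2.228e+00]
```

Call:
carry_out([
  [[0, 0, -0.001], 0],
  [[0, 0, 0], 0],
  [[0, 0, 0], 0],
  [[0, 0, 0], 0],
], fingers=0)

```text
time: 6.0
tool_pos: [0.4454, -0.346, 0.0381]
tool_rot: [-3.127, 0.02, 3.002]
contact_force: [-0.1, -0.2, 0.6]
opening: 0.085
```

Call:
carry_out([
  [[0, 0, -0.04], 0],
  [[0, 0, -0.04], 0],
  [[0, 0, 0], 0],
])

```text
time: 6.38
tool_pos: [0.4437, -0.3444, 0.119]
tool_rot: [-3.128, 0.018, 3.002]
contact_force: [0.0, -0.2, -0.1]
opening: 0.092
```

```bash
python3 - <<'E'
from h import *
st()
im=eyes.read_camera('wrist')
cv2.imwrite('pics/w3.png',im[:,:,::-1])
plan([(.5143,-.4702,.19)],np.pi+.038)
E
```

```text
t 6.38 p [ 0.4437 -0.3444  0.119 ] r [-3.1284  0.0179  3.0019] F [ 0.04 -0.22 -0.15] M [-0.018 -0.025  0.005] op 0.092 q [-7.970e-01  5.020e-01  1.591e+00  1.000e-03  1.026e+00 -2.228e+00]
[[[-0.0294,-0.0385,-0.0243],np.float64(-0.089)],[[-0.0259,-0.0409,-0.0243],np.float64(-0.089)],[[-0.0222,-0.0431,-0.0243],0]]
```

View pics/w3.png

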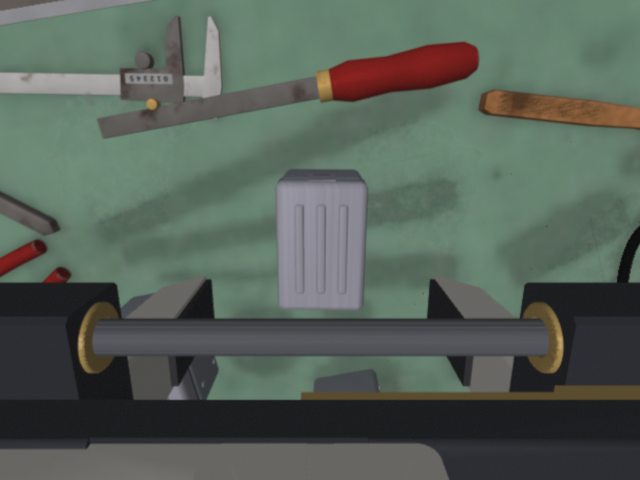

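Near magazine stands upright again (lid at (321,243)). Next is the right one.

Call:
carry_out([
  [[-0.029, -0.038, -0.024], -0.089],
  [[-0.026, -0.041, -0.024], -0.089],
  [[-0.022, -0.043, -0.024], 0],
  [[0, 0, 0], 0],
])

```text
time: 6.92
tool_pos: [0.5119, -0.4683, 0.1841]
tool_rot: [-3.14, 0.003, -3.097]
contact_force: [-0.6, 0.7, -0.7]
opening: 0.0913
```

```bash
python3 - <<'E'
from h import *
st()
im=eyes.read_camera('wrist')
cv2.imwrite('pics/w4.png',im[:,:,::-1])
E
```

```text
t 6.92 p [ 0.5119 -0.4683  0.1841] r [-3.1396e+00  3.1000e-03 -3.0968e+00] F [-0.57  0.72 -0.74] M [0.08  0.004 0.038] op 0.0913 q [-8.520e-01  6.910e-01  1.052e+00  1.000e-03  1.395e+00 -2.468e+00]
```

View pics/w4.png

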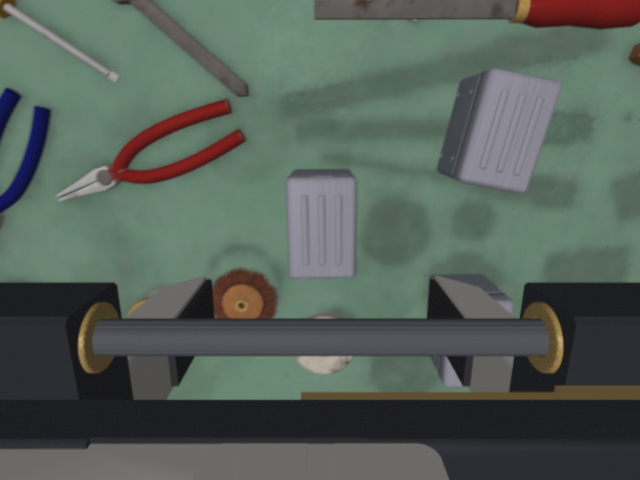

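```bash
python3 - <<'E'
from h import *
P=np.array([ray('wrist',p,.064) for p in [(288,178),(355,178),(355,276),(289,277)]])
c=P.mean(0);print(c.round(4)); d=P[2]+P[3]-P[0]-P[1];print(np.arctan2(d[1],d[0]))
plan([(.5135,-.47,.025)],None,.04)
E
```

```text
[ 0.5083 -0.4654  0.064 ]
0.05044029826160959
[[[-0.0006,-0.001,0.0393],0],[[-0.0006,-0.001,0.0393],0],[[-0.0006,-0.001,0.0393],0],[[-0.0006,-0.001,0.0393],0]]
```

Call:
carry_out([
  [[0, 0, 0.04], 0],
  [[0, 0, 0.04], 0],
  [[0, 0, 0.04], 0],
  [[0, 0, 0.033], 0],
  [[0, 0, 0], 0],
])

```text
time: 7.6
tool_pos: [0.5048, -0.4556, 0.0165]
tool_rot: [3.124, -0.011, -3.095]
contact_force: [-0.6, 0.0, 0.4]
opening: 0.0914
```

Call:
carry_out([
  [[0, 0, 0.002], 0],
  [[0, 0, 0], 0],
  [[0, 0, 0], 0],
  [[0, 0, 0], 0],
  [[0, 0, 0], 0],
], fingers=1)

```text
time: 8.22
tool_pos: [0.506, -0.4568, 0.0191]
tool_rot: [3.13, -0.007, -3.094]
contact_force: [-0.3, 0.4, -2.4]
opening: 0.0497
```

Call:
carry_out([
  [[0, 0, -0.015], 0],
  [[0, 0, -0.02], 0],
  [[0, 0, 0], 0],
  [[0, 0, 0], 0],
])

```text
time: 8.72
tool_pos: [0.5059, -0.4563, 0.0556]
tool_rot: [3.128, -0.008, -3.094]
contact_force: [0.3, -0.6, -2.0]
opening: 0.0501
```

```bash
python3 - <<'E'
from h import *
st()
E
```

```text
t 8.72 p [ 0.5059 -0.4563  0.0556] r [ 3.1278 -0.0082 -3.0943] F [ 0.32 -0.56 -1.98] M [-0.018  0.062 -0.047] op 0.0501 q [-8.470e-01  7.900e-01  1.227e+00  2.000e-03  1.141e+00 -2.466e+00]
```

About 2 N means this one isn't full either, so the far one must be. I'll set this down, shifting it back a little to where it was.

Call:
carry_out([
  [[-0.002, -0.008, 0.015], 0],
  [[0, 0, 0.016], 0],
  [[0, 0, 0], 0],
])

```text
time: 9.1
tool_pos: [0.5071, -0.4633, 0.0196]
tool_rot: [3.124, -0.011, -3.094]
contact_force: [0.1, 0.4, -2.6]
opening: 0.0501
```

```bash
python3 - <<'E'
from h import *
st()
E
```

```text
t 9.1 p [ 0.5071 -0.4633  0.0196] r [ 3.1245 -0.0108 -3.0944] F [ 0.07  0.38 -2.64] M [ 0.02  -0.017  0.016] op 0.0501 q [-8.530e-01  8.420e-01  1.227e+00  2.000e-03  1.092e+00 -2.472e+00]
```

Call:
carry_out([
  [[0, 0, 0.002], 0],
  [[0, 0, 0.001], 0],
])

```text
time: 9.35
tool_pos: [0.5074, -0.4637, 0.0191]
tool_rot: [3.126, -0.01, -3.094]
contact_force: [-2.1, 1.5, 2.2]
opening: 0.0501
```

Call:
carry_out([
  [[0, 0, 0], 0],
  [[0, 0, 0], 0],
  [[0, 0, 0], 0],
  [[0, 0, 0], 0],
], fingers=0)

```text
time: 9.85
tool_pos: [0.5081, -0.4643, 0.0198]
tool_rot: [3.128, -0.008, -3.094]
contact_force: [-0.1, 1.0, -0.1]
opening: 0.0854
```

Call:
carry_out([
  [[0, 0, -0.045], 0],
  [[0, 0, -0.045], 0],
  [[0, 0, -0.04], 0],
  [[0, 0, 0], 0],
])

```text
time: 10.35
tool_pos: [0.5091, -0.466, 0.1524]
tool_rot: [3.126, -0.01, -3.094]
contact_force: [0.5, -0.3, 0.1]
opening: 0.092
```

```bash
python3 - <<'E'
from h import *
st()
im=eyes.read_camera('wrist')
cv2.imwrite('pics/w5.png',im[:,:,::-1])
plan([(.6066,-.343,.19)],np.pi+.043)
E
```

```text
t 10.35 p [ 0.5091 -0.466   0.1524] r [ 3.1262 -0.0097 -3.0941] F [ 0.51 -0.33  0.1 ] M [-0.002  0.039 -0.031] op 0.092 q [-8.530e-01  7.190e-01  1.087e+00  2.000e-03  1.354e+00 -2.472e+00]
[[[-0.0347,0.0391,-0.0133],np.float64(0.005)],[[-0.0345,0.0392,-0.0133],0],[[-0.0345,0.0392,-0.0133],0]]
```

View pics/w5.png

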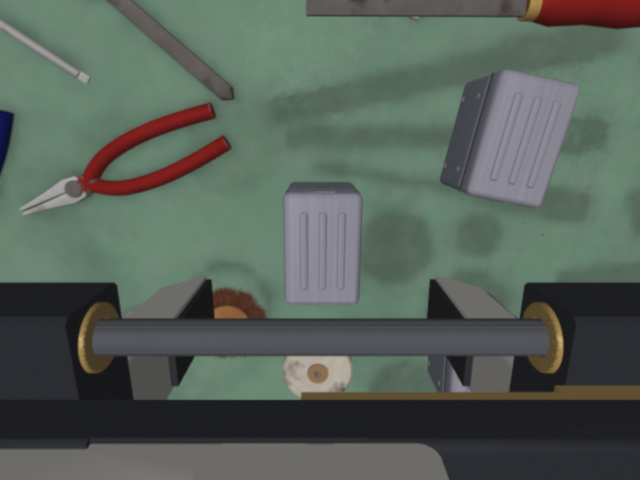

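Call:
carry_out([
  [[-0.036, 0.039, -0.013], 0.005],
  [[-0.036, 0.039, -0.013], 0],
  [[-0.036, 0.039, -0.013], 0],
  [[0, 0, 0], 0],
])

```text
time: 10.9
tool_pos: [0.6119, -0.3402, 0.1832]
tool_rot: [3.115, -0.021, -3.102]
contact_force: [-0.4, -0.6, -0.1]
opening: 0.0919
```

```bash
python3 - <<'E'
from h import *
st()
im=eyes.read_camera('wrist')
cv2.imwrite('pics/w6.png',im[:,:,::-1])
E
```

```text
t 10.9 p [ 0.6119 -0.3402  0.1832] r [ 3.1152 -0.0206 -3.1021] F [-0.42 -0.56 -0.08] M [ 0.022  0.089 -0.028] op 0.0919 q [-0.621  0.728  0.985  0.008  1.461 -2.232]
```

View pics/w6.png

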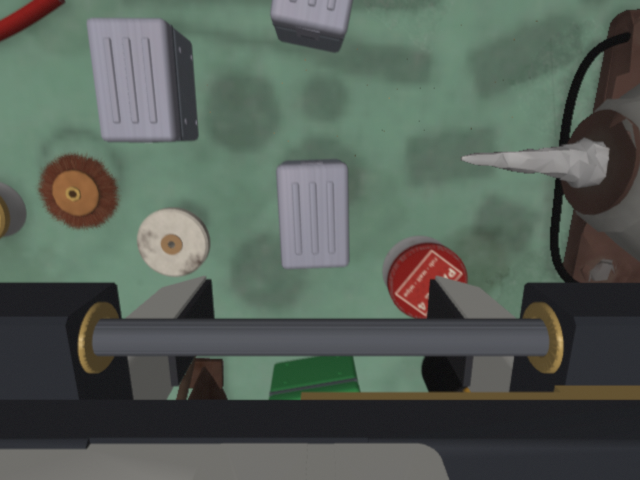

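```bash
python3 - <<'E'
from h import *
P=np.array([ray('wrist',p,.064) for p in [(279,163),(346,162),(347,266),(283,268)]])
c=P.mean(0);print(c.round(4)); d=P[2]+P[3]-P[0]-P[1];print(np.arctan2(d[1],d[0]))
print(ray('wrist',(465,160),.138),ray('top',(381,242),.138))
c=ray('wrist',(428,280),.036);print('tin',c)
st()
plan([(.608,-.3415,.1),(.608,-.3415,.026)],None,.04)
E
```

```text
[ 0.596  -0.3443  0.064 ]
0.05570932738289506
[ 0.55027386 -0.27022323  0.138     ] [ 0.5527091  -0.27016499  0.138     ]
tin [ 0.65122146 -0.24917531  0.036     ]
t 10.95 p [ 0.6101 -0.3419  0.1822] r [ 3.1149 -0.0229 -3.1041] F [0.46 0.39 0.09] M [ 0.003 -0.008  0.002] op 0.092 q [-0.623  0.728  0.987  0.007  1.461 -2.232]
[[[0.0007,0.0002,0.0274],0],[[0.0007,0.0002,0.0274],0],[[0.0007,0.0002,0.0274],0],[[-0.0,-0.0,0.037],0],[[-0.0,-0.0,0.037],0]]
```

```bash
sed -i "s/\[np.pi,0,y\]/[s['tool_rot'][0],s['tool_rot'][1],y]/; s/round(-t,3)/round(float(-t),3)/" h.py; python3 - <<'E'
from h import *
plan([(.607,-.343,.1)],None,.03)
E
```

```text
[[[0.0004,-0.0011,0.0274],0.0],[[0.0004,-0.0011,0.0274],0.0],[[0.0004,-0.0011,0.0274],0.0]]
```

Call:
carry_out([
  [[0, -0.001, 0.027], 0],
  [[0, -0.001, 0.027], 0],
  [[0, -0.001, 0.027], 0],
  [[0, 0, 0], 0],
], fingers=0.2)

```text
time: 11.45
tool_pos: [0.6026, -0.3457, 0.093]
tool_rot: [3.11, -0.032, -3.108]
contact_force: [-0.2, 0.1, 0.3]
opening: 0.0734
```

```bash
python3 - <<'E'
from h import *
st()
plan([(.607,-.343,.026)],None,.025)
E
```

```text
t 11.45 p [ 0.6026 -0.3457  0.093 ] r [ 3.1104 -0.0316 -3.1084] F [-0.2   0.1   0.31] M [ 0.057 -0.057 -0.005] op 0.0734 q [-0.633  0.793  1.11   0.005  1.283 -2.238]
[[[-0.0022,0.0001,0.0223],0.0],[[-0.0022,0.0001,0.0223],0.0],[[-0.0022,0.0001,0.0223],0.0]]
```

Call:
carry_out([
  [[-0.002, 0.001, 0.022], 0],
  [[-0.002, 0.001, 0.022], 0],
  [[-0.002, 0.001, 0.018], 0],
])

```text
time: 11.82
tool_pos: [0.6063, -0.3446, 0.0326]
tool_rot: [3.114, -0.028, -3.112]
contact_force: [0.9, 0.1, 0.3]
opening: 0.0733
```

```bash
python3 - <<'E'
from h import *
st()
im=eyes.read_camera('side')
cv2.imwrite('pics/s7.png',cv2.resize(im[200:400,250:500,::-1],None,fx=3,fy=3))
E
```

```text
t 11.82 p [ 0.6063 -0.3446  0.0326] r [ 3.114  -0.0281 -3.1121] F [0.92 0.06 0.27] M [ 0.032 -0.003  0.012] op 0.0733 q [-0.629  0.856  1.157  0.005  1.168 -2.231]
```

View pics/s7.png

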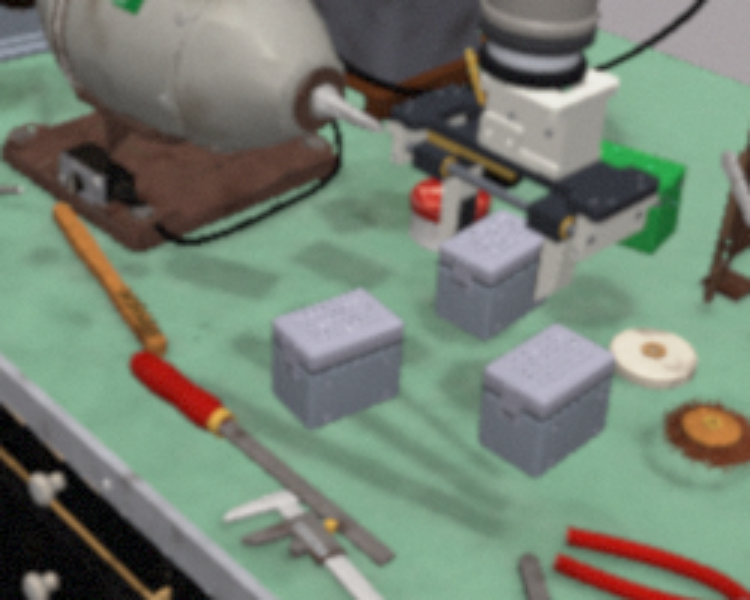

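Fingers straddle the far magazine and are clear of the spindle. I'll lower a little more and grip.

Call:
carry_out([
  [[0, 0, 0.006], 0],
  [[0, 0, 0], 0],
  [[0, 0, 0], 0],
  [[0, 0, 0], 0],
  [[0, 0, 0], 0],
], fingers=1, grip_force=55)

```text
time: 12.5
tool_pos: [0.6055, -0.3428, 0.0251]
tool_rot: [3.11, -0.03, -3.112]
contact_force: [0.9, 1.2, -4.1]
opening: 0.05
```

Call:
carry_out([
  [[0, 0, -0.015], 0],
  [[0, 0, -0.02], 0],
  [[0, 0, 0], 0],
  [[0, 0, 0], 0],
])

```text
time: 13.0
tool_pos: [0.6049, -0.3434, 0.0592]
tool_rot: [3.108, -0.035, -3.112]
contact_force: [-0.6, 0.6, -9.3]
opening: 0.05
```

```bash
python3 - <<'E'
from h import *
st()
E
```

```text
t 13.0 p [ 0.6049 -0.3434  0.0592] r [ 3.1076 -0.035  -3.112 ] F [-0.55  0.56 -9.29] M [-0.042 -0.062 -0.041] op 0.05 q [-0.629  0.83   1.132  0.006  1.228 -2.231]
```

```bash
python3 - <<'E'
from h import *
plan([(.605,-.345,.25),(.42,-.34,.26),(.372,-.14,.26)],None,.05)
E
```

```text
[[[0.0017,0.0012,-0.0477],0.0],[[0.0017,0.0012,-0.0477],0.0],[[0.0017,0.0012,-0.0477],0.0],[[0.0017,0.0012,-0.0477],0.0],[[0.0463,0.0026,-0.0008],0.0],[[0.0463,0.0026,-0.0008],0.0],[[0.0463,0.0026,-0.0008],0.0],[[0.0463,0.0026,-0.0008],0.0],[[0.0084,0.0402,0.0017],0.0],[[0.0084,0.0402,0.0017],0.0]]
[[[0.0084,0.0402,0.0017],0.0],[[0.0084,0.0402,0.0017],0.0],[[0.0084,0.0402,0.0017],0.0]]
```

Call:
carry_out([
  [[0.002, 0.001, -0.048], 0],
  [[0.002, 0.001, -0.048], 0],
  [[0.002, 0.001, -0.048], 0],
  [[0.002, 0.001, -0.048], 0],
  [[0.04, 0, -0.001], 0],
  [[0.04, 0, -0.001], 0],
  [[0.04, 0, -0.001], 0],
  [[0.04, 0, -0.001], 0],
  [[0.025, 0, 0], 0],
  [[0, 0, 0], 0],
])

```text
time: 14.25
tool_pos: [0.4114, -0.3502, 0.2595]
tool_rot: [3.099, -0.047, -3.112]
contact_force: [1.2, 0.3, -9.0]
opening: 0.0498
```

```bash
python3 - <<'E'
from h import *
st()
plan([(.372,-.14,.26),(.372,.16,.26),(.40,.36,.24)],np.pi-.177,.045)
E
```

```text
t 14.25 p [ 0.4114 -0.3502  0.2595] r [ 3.0988 -0.0469 -3.1115] F [ 1.21  0.33 -9.  ] M [-0.05  -0.224 -0.022] op 0.0498 q [-0.842  0.386  1.368 -0.008  1.45  -2.441]
[[[0.0066,0.0422,0.002],0.104],[[0.0109,0.0413,0.0022],0.104],[[0.0152,0.0399,0.0023],0.0],[[0.0152,0.0399,0.0023],0.0],[[0.0152,0.0399,0.0023],0.0],[[0.0075,0.0421,0.0022],0.0],[[0.0075,0.0421,0.0022],0.0],[[0.0075,0.0421,0.0022],0.0],[[0.0075,0.0421,0.0022],0.0],[[0.0075,0.0421,0.0022],0.0]]
[[[0.0075,0.0421,0.0022],0.0],[[0.0075,0.0421,0.0022],0.0],[[0.0013,0.0401,0.0058],0.0],[[0.0013,0.0401,0.0058],0.0],[[0.0013,0.0401,0.0058],0.0],[[0.0013,0.0401,0.0058],0.0],[[0.0013,0.0401,0.0058],0.0]]
```

Call:
carry_out([
  [[0.007, 0.042, 0.002], 0.104],
  [[0.011, 0.041, 0.002], 0.104],
  [[0.015, 0.04, 0.002], 0],
  [[0.015, 0.04, 0.002], 0],
  [[0.014, 0.04, 0.002], 0],
  [[0.0075, 0.042, 0.002], 0],
  [[0.0075, 0.042, 0.002], 0],
  [[0.0075, 0.042, 0.002], 0],
  [[0.0075, 0.042, 0.002], 0],
])

```text
time: 15.38
tool_pos: [0.3775, 0.0409, 0.2571]
tool_rot: [3.107, -0.05, 2.952]
contact_force: [1.7, 0.2, -8.9]
opening: 0.05
```

```bash
python3 - <<'E'
from h import *
st()
plan([(.372,.16,.26),(.42,.352,.24)],np.pi-.177,.045)
E
```

```text
t 15.38 p [0.3775 0.0409 0.2571] r [ 3.1074 -0.0504  2.9523] F [ 1.72  0.17 -8.92] M [-0.021 -0.2   -0.036] op 0.05 q [-0.127  0.068  1.794  0.038  1.328 -1.517]
[[[0.0093,0.0386,0.0008],-0.012],[[0.0088,0.0387,0.0008],0.0],[[0.0088,0.0387,0.0008],0.0],[[-0.0029,0.0393,0.0052],0.0],[[-0.0029,0.0393,0.0052],0.0],[[-0.0029,0.0393,0.0052],0.0],[[-0.0029,0.0393,0.0052],0.0],[[-0.0029,0.0393,0.0052],0.0]]
```

Call:
carry_out([
  [[0.008, 0.039, 0], -0.012],
  [[0.008, 0.039, 0], 0],
  [[0.008, 0.039, 0], 0],
  [[-0.003, 0.04, 0.004], 0],
  [[-0.003, 0.04, 0.004], 0],
  [[-0.003, 0.04, 0.004], 0],
  [[-0.003, 0.04, 0.004], 0],
  [[-0.003, 0.035, 0.004], 0],
  [[0, 0, 0], 0],
  [[0, 0, 0], 0],
])

```text
time: 16.62
tool_pos: [0.4223, 0.3678, 0.245]
tool_rot: [3.108, -0.05, 2.975]
contact_force: [-0.8, 0.4, -8.2]
opening: 0.0498
```

```bash
python3 - <<'E'
from h import *
st()
im=eyes.read_camera('wrist')
cv2.imwrite('pics/w8.png',im[:,:,::-1])
im=eyes.read_camera('top')
cv2.imwrite('pics/t8.png',cv2.resize(im[185:290,150:260,::-1],None,fx=5.5,fy=5.5,interpolation=cv2.INTER_CUBIC))
E
```

```text
t 16.62 p [0.4223 0.3678 0.245 ] r [ 3.1084 -0.0499  2.9746] F [-0.82  0.37 -8.21] M [-0.116 -0.161  0.006] op 0.0498 q [ 0.546  0.398  1.389  0.059  1.371 -0.869]
```

View pics/w8.png

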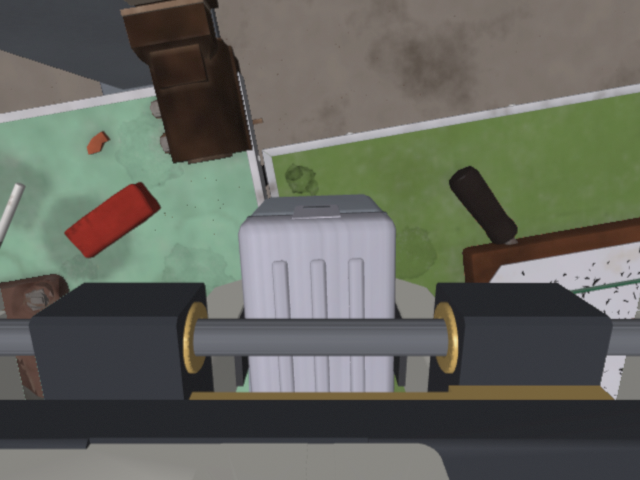

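View pics/t8.png

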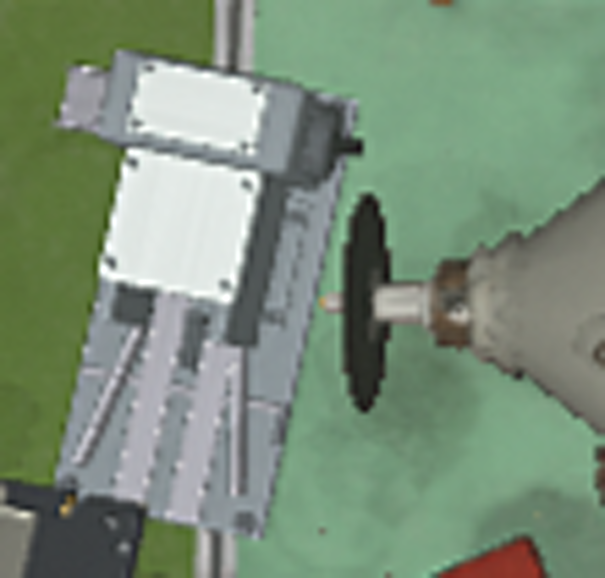

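```bash
python3 - <<'E'
from h import *
from scipy.spatial.transform import Rotation as Ro
s=monitor.observe();R=Ro.from_euler('xyz',s['tool_rot']).as_matrix();p=s['tool_pos']
i=eyes.camera_info('wrist');Rc=cv2.Rodrigues(i['rvec'])[0];C=-Rc.T@i['tvec'];K=np.linalg.inv(i['K'])
for uv in [(243,222),(318,219),(392,221)]:
    d=R.T@(Rc.T@K@np.array([*uv,1.]));c=R.T@(C-p)
    print((c+d*(-.0395-c[2])/d[2]).round(4))
E
```

```text
[ 0.0443 -0.0241 -0.0395]
[ 0.0452 -0.0014 -0.0395]
[ 0.0445  0.0211 -0.0395]
```

```bash
python3 - <<'E'
from h import *
st()
plan([(.475,.347,.18),(.482,.346,.08)],np.pi-.177,.035)
E
```

```text
t 16.73 p [0.4225 0.3674 0.2454] r [ 3.1078 -0.0495  2.9736] F [ 1.08 -0.57 -8.42] M [-0.082 -0.142  0.007] op 0.0501 q [ 0.546  0.397  1.39   0.059  1.37  -0.869]
[[[-0.0195,-0.0045,0.0207],0.009],[[-0.0195,-0.0043,0.0207],0.0],[[-0.0195,-0.0043,0.0207],0.0],[[-0.004,-0.001,0.0332],0.0],[[-0.004,-0.001,0.0332],0.0],[[-0.004,-0.001,0.0332],0.0]]
```

Call:
carry_out([
  [[-0.0195, -0.0045, 0.021], 0.009],
  [[-0.0195, -0.0045, 0.021], 0],
  [[-0.0195, -0.0045, 0.021], 0],
  [[-0.004, -0.001, 0.033], 0],
  [[-0.004, -0.001, 0.033], 0],
  [[-0.004, -0.001, 0.02], 0],
  [[0, 0, 0], 0],
])

```text
time: 17.6
tool_pos: [0.4867, 0.3399, 0.092]
tool_rot: [3.105, -0.045, 2.958]
contact_force: [-0.3, -0.4, -8.7]
opening: 0.0498
```

```bash
python3 - <<'E'
from h import *
st()
plan([(.482,.346,.045)],np.pi-.177,.025)
E
```

```text
t 17.6 p [0.4867 0.3399 0.092 ] r [ 3.1053 -0.045   2.9577] F [-0.34 -0.38 -8.67] M [-0.17  -0.048 -0.042] op 0.0498 q [ 0.45   0.6    1.497  0.064  1.06  -0.967]
[[[0.0018,0.0017,0.0237],-0.007],[[0.0018,0.0017,0.0237],0.0]]
```

Call:
carry_out([
  [[0.002, 0.002, 0.022], -0.007],
  [[0.002, 0.002, 0.018], 0],
  [[0, 0, 0], 0],
])

```text
time: 17.98
tool_pos: [0.4844, 0.3465, 0.0562]
tool_rot: [3.101, -0.039, 2.963]
contact_force: [0.5, 0.0, -8.0]
opening: 0.0497
```

```bash
python3 - <<'E'
from h import *
st()
plan([(.482,.346,.038)],np.pi-.177,.025)
im=eyes.read_camera('top')
cv2.imwrite('pics/t9.png',cv2.resize(im[185:290,150:260,::-1],None,fx=5.5,fy=5.5,interpolation=cv2.INTER_CUBIC))
im=eyes.read_camera('side')
cv2.imwrite('pics/s9.png',cv2.resize(im[120:270,140:340,::-1],None,fx=4,fy=4,interpolation=cv2.INTER_CUBIC))
E
```

```text
t 17.98 p [0.4844 0.3465 0.0562] r [ 3.101  -0.0394  2.9632] F [ 0.51  0.03 -8.02] M [-0.156 -0.105 -0.026] op 0.0497 q [ 0.462  0.645  1.53   0.068  0.976 -0.968]
[[[0.0015,-0.0017,0.0182],-0.001]]
```

View pics/t9.png

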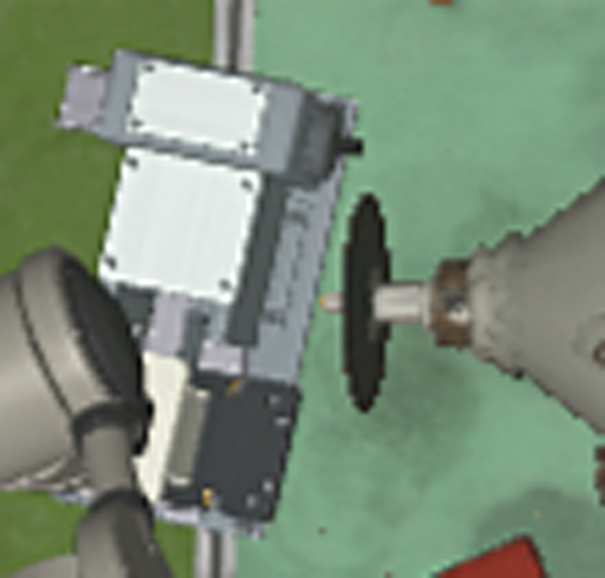

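View pics/s9.png

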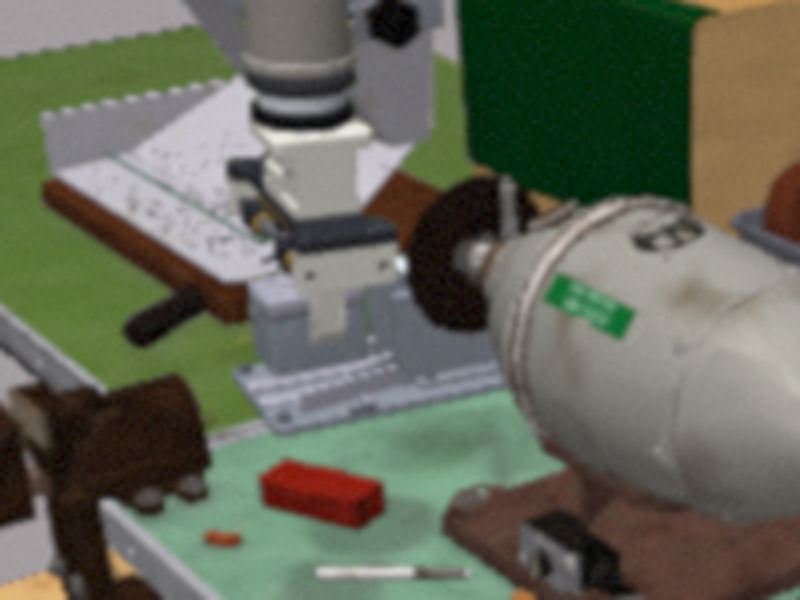

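Well placed over the apron, square to it. Lowering in small steps until contact.

Call:
carry_out([
  [[0.003, -0.001, 0.011], 0],
  [[0.001, 0, 0.004], 0],
  [[0, 0, 0], 0],
])

```text
time: 18.45
tool_pos: [0.4819, 0.3477, 0.044]
tool_rot: [3.097, -0.034, 2.963]
contact_force: [0.5, -0.8, -8.8]
opening: 0.0501
```

```bash
python3 - <<'E'
from h import *
st()
E
```

```text
t 18.45 p [0.4819 0.3477 0.044 ] r [ 3.0969 -0.0338  2.9628] F [ 0.51 -0.82 -8.82] M [-0.106 -0.133  0.002] op 0.0501 q [ 0.466  0.656  1.55   0.07   0.937 -0.967]
```

Call:
carry_out([
  [[0, -0.001, 0.004], 0],
  [[0, -0.001, 0.003], 0],
])

```text
time: 18.7
tool_pos: [0.4817, 0.3464, 0.0372]
tool_rot: [3.096, -0.033, 2.963]
contact_force: [-5.6, 0.6, 12.7]
opening: 0.0503
```

Call:
carry_out([
  [[0, 0, 0.002], 0],
])

```text
time: 18.82
tool_pos: [0.4817, 0.3465, 0.0372]
tool_rot: [3.096, -0.033, 2.963]
contact_force: [-7.4, -4.4, 19.5]
opening: 0.0501
```

Call:
carry_out([
  [[0, 0, 0], 0],
  [[0, 0, 0], 0],
  [[0, 0, 0], 0],
  [[0, 0, 0], 0],
], fingers=0.2)

```text
time: 19.32
tool_pos: [0.4845, 0.3479, 0.0404]
tool_rot: [3.09, -0.026, 2.963]
contact_force: [0.3, -0.1, 0.1]
opening: 0.073
```

Call:
carry_out([
  [[-0.002, -0.001, -0.035], 0],
  [[-0.002, -0.001, -0.035], 0],
  [[-0.002, -0.001, -0.035], 0],
  [[0.05, 0, -0.01], 0],
  [[0.05, 0, 0], 0],
  [[0, 0, 0], 0],
])

```text
time: 20.08
tool_pos: [0.3922, 0.3552, 0.1608]
tool_rot: [3.09, -0.026, 2.961]
contact_force: [1.2, 0.1, 0.4]
opening: 0.0733
```

```bash
python3 - <<'E'
from h import *
st()
im=eyes.read_camera('top')
cv2.imwrite('pics/t10.png',cv2.resize(im[185:290,150:260,::-1],None,fx=5.5,fy=5.5,interpolation=cv2.INTER_CUBIC))
im=eyes.read_camera('wrist')
cv2.imwrite('pics/w10.png',im[:,:,::-1])
E
```

```text
t 20.07 p [0.3922 0.3552 0.1608] r [ 3.0897 -0.0261  2.9612] F [1.17 0.08 0.39] M [ 0.016 -0.011  0.086] op 0.0733 q [ 0.557  0.399  1.634  0.063  1.094 -0.861]
```

View pics/t10.png

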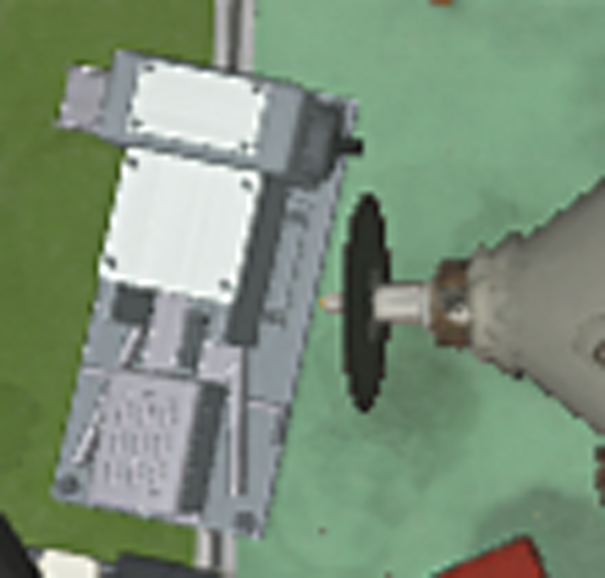

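View pics/w10.png

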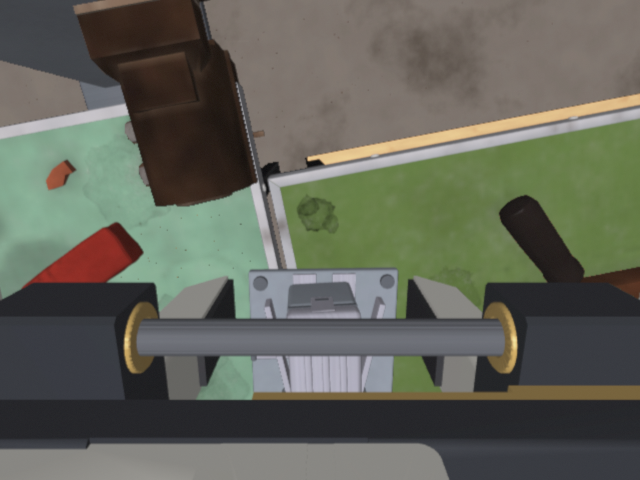

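```bash
python3 - <<'E'
from h import *
un=lambda p,s,o:((np.array(p)+.5)/s-.5)+np.array(o)
f=np.array([.5382,.3361]);c,s=np.cos(-.1772),np.sin(-.1772)
P=np.array([ray('top',un(p,5.5,(150,185)),.076)[:2] for p in [(105,370),(198,382),(180,513),(88,498)]])-f
F=np.c_[c*P[:,0]+s*P[:,1],-s*P[:,0]+c*P[:,1]];print(F.round(4),F.mean(0).round(4))
for px in [(184,307),(213,307),(184,345),(213,345)]:
  for z in (.05,.12):print(px,z,ray('top',px,z).round(3))
st()
plan([(.394,.362,.16)],1.394)
E
python3 -c "
import cv2
im=cv2.imread('pics/side0.png');cv2.imwrite('pics/v.png',cv2.resize(im[170:290,90:290],None,fx=4,fy=4))"
```

```text
[[-0.0271  0.027 ]
 [-0.0238 -0.0245]
 [-0.0961 -0.0302]
 [-0.0977  0.0209]] [-0.0612 -0.0017]
(184, 307) 0.05 [0.349 0.322 0.05 ]
(184, 307) 0.12 [0.354 0.303 0.12 ]
(213, 307) 0.05 [0.35  0.234 0.05 ]
(213, 307) 0.12 [0.356 0.218 0.12 ]
(184, 345) 0.05 [0.234 0.318 0.05 ]
(184, 345) 0.12 [0.245 0.299 0.12 ]
(213, 345) 0.05 [0.235 0.23  0.05 ]
(213, 345) 0.12 [0.246 0.215 0.12 ]
t 20.18 p [0.3951 0.3551 0.1607] r [ 3.0889 -0.0242  2.9594] F [-0.07  0.01  0.52] M [-0.058 -0.032 -0.027] op 0.0735 q [ 0.554  0.402  1.63   0.062  1.093 -0.862]
[[[0.0024,0.0066,0.0011],0.157],[[0.0,0.0,0.0],0.157],[[0.0,0.0,0.0],0.157],[[0.0,0.0,0.0],0.157],[[0.0,0.0,0.0],0.157],[[0.0,0.0,0.0],0.157],[[0.0,0.0,0.0],0.157],[[0.0,0.0,0.0],0.157],[[0.0,0.0,0.0],0.157],[[0.0,0.0,0.0],0.157]]
```

View pics/v.png

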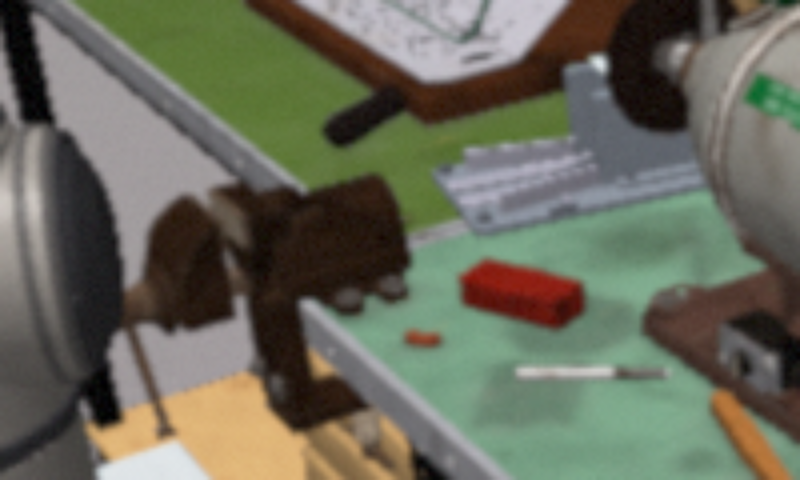

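Call:
carry_out([
  [[0.002, 0.006, 0], 0.157],
  [[0, 0, 0], 0.157],
  [[0, 0, 0], 0.157],
  [[0, 0, 0], 0.157],
  [[0, 0, 0], 0.157],
  [[0, 0, 0], 0.157],
  [[0, 0, 0], 0.157],
  [[0, 0, 0], 0.157],
  [[0, 0, 0], 0.157],
  [[0, 0, 0], 0.15],
], fingers=1)

```text
time: 21.42
tool_pos: [0.41, 0.3586, 0.1569]
tool_rot: [-3.118, -0.051, 1.332]
contact_force: [-0.2, 0.4, -0.2]
opening: 0.0004
```

```bash
python3 - <<'E'
from h import *
st()
im=eyes.read_camera('wrist')
cv2.imwrite('pics/w11.png',im[:,:,::-1])
plan([(.394,.362,.14)],1.394)
E
```

```text
t 21.43 p [0.41   0.3586 0.1569] r [-3.1182 -0.0508  1.3316] F [-0.25  0.43 -0.21] M [-0.103  0.07   0.029] op 0.0004 q [0.547 0.428 1.598 0.059 1.096 0.759]
[[[-0.0014,-0.0162,0.0173],-0.069]]
```

View pics/w11.png

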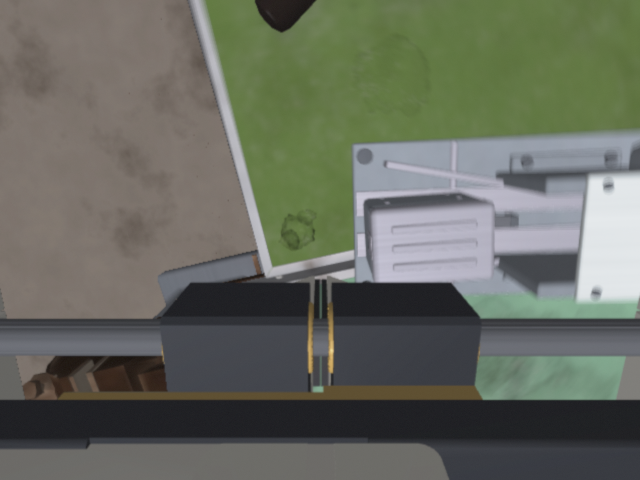

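```bash
python3 - <<'E'
from h import *
f=np.array([.5382,.3361]);c,s=np.cos(-.1772),np.sin(-.1772)
for n,p,z in [('hoodL',(586,174),.087),('hoodR',(577,300),.087),('plateL',(354,146),.009),('magRL',(366,205),.076),('magRR',(373,284),.076),('magFL',(492,200),.076),('magFR',(492,274),.076),('railLend',(356,205),.012)]:
    d=ray('wrist',p,z)[:2];e=d-f;print(n,d.round(4),'feeder',(c*e[0]+s*e[1]).round(4),(-s*e[0]+c*e[1]).round(4))
E
```

```text
hoodL [0.5646 0.3698] feeder 0.02 0.0379
hoodR [0.5514 0.2957] feeder 0.0201 -0.0375
plateL [0.4462 0.4158] feeder -0.1047 0.0623
magRL [0.4414 0.3806] feeder -0.1031 0.0267
magRR [0.4347 0.3303] feeder -0.1008 -0.0239
magFL [0.5154 0.3654] feeder -0.0276 0.0249
magFR [0.5083 0.3193] feeder -0.0265 -0.0218
railLend [0.4375 0.3724] feeder -0.1055 0.018
```

Call:
carry_out([
  [[-0.001, -0.017, 0.02], -0.06],
  [[0, 0, 0.03], 0],
  [[0, 0, 0.03], 0],
  [[0, 0, 0.02], 0],
  [[0, 0, 0], 0],
])

```text
time: 22.1
tool_pos: [0.3989, 0.3666, 0.0534]
tool_rot: [-3.124, -0.053, 1.394]
contact_force: [0.1, -0.3, 0.1]
opening: -0.0001
```

```bash
cat >> h.py <<'E'
def fe(yaw=None,tgt=None):
    s=st();f=np.array([.5372,.3363]);c,sn=np.cos(-.1772),np.sin(-.1772)
    e=s['tool_pos'][:2]-f;print('feeder xy',(c*e[0]+sn*e[1]).round(4),(-sn*e[0]+c*e[1]).round(4))
    if tgt: plan([(f[0]+c*tgt[0]-sn*tgt[1],f[1]+sn*tgt[0]+c*tgt[1],tgt[2])],yaw,tgt[3])
E
python3 - <<'E'
from h import *
fe(1.394,(-.146,0,.038,.02))
E
```

```text
t 22.1 p [0.3989 0.3666 0.0534] r [-3.1244 -0.0535  1.394 ] F [ 0.08 -0.25  0.15] M [-0.102  0.055 -0.044] op -0.0001 q [0.572 0.557 1.72  0.068 0.842 0.703]
feeder xy -0.1415 0.0055
[[[-0.0063,-0.0042,0.0152],0.0]]
```

Call:
carry_out([
  [[-0.006, 0, 0.009], 0],
  [[0, 0, 0.004], 0],
  [[0, 0, 0], 0],
])

```text
time: 22.48
tool_pos: [0.3997, 0.3613, 0.0407]
tool_rot: [-3.127, -0.055, 1.395]
contact_force: [-0.0, 0.1, 0.5]
opening: 0.0006
```

```bash
python3 - <<'E'
from h import *
fe(1.394,(-.13,0,.038,.01))
E
```

```text
t 22.48 p [0.3997 0.3613 0.0407] r [-3.1268 -0.0554  1.3948] F [-0.03  0.1   0.48] M [-0.118  0.099 -0.003] op 0.0006 q [0.562 0.571 1.74  0.071 0.805 0.689]
feeder xy -0.1398 0.0004
[[[-0.0003,0.0049,0.0013],0.001],[[-0.0003,0.0049,0.0013],0.0]]
```

Now push forward, watching force.

Call:
carry_out([
  [[0, 0.008, 0.001], 0],
  [[0, 0.008, 0.001], 0],
  [[0, 0.008, 0.001], 0],
  [[0, 0.008, 0.001], 0],
  [[0, 0.008, 0.001], 0],
])

```text
time: 23.1
tool_pos: [0.4366, 0.3556, 0.0371]
tool_rot: [-3.118, -0.055, 1.396]
contact_force: [-10.5, 2.4, 10.0]
opening: 0.0007
```

```bash
python3 - <<'E'
from h import *
fe()
im=eyes.read_camera('wrist')
cv2.imwrite('pics/w12.png',im[:,:,::-1])
E
```

```text
t 23.1 p [0.4366 0.3556 0.0371] r [-3.1184 -0.055   1.3956] F [-10.45   2.41   9.99] M [0.199 1.455 0.111] op 0.0007 q [0.515 0.614 1.665 0.076 0.847 0.639]
feeder xy -0.1025 0.0013
```

View pics/w12.png

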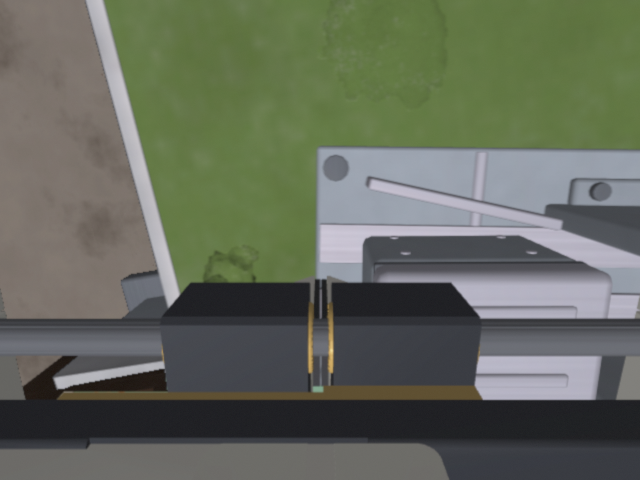

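Call:
carry_out([
  [[0, 0.007, 0], 0],
  [[0, 0.007, 0], 0],
  [[0, 0.007, 0], 0],
  [[0, 0.007, 0], 0],
])

```text
time: 23.65
tool_pos: [0.4585, 0.3517, 0.0373]
tool_rot: [-3.104, -0.052, 1.397]
contact_force: [-9.4, 2.8, 6.9]
opening: 0.0002
```

```bash
python3 - <<'E'
from h import *
fe()
im=eyes.read_camera('wrist')
cv2.imwrite('pics/w13.png',im[:,:,::-1])
im=eyes.read_camera('top')
cv2.imwrite('pics/t13.png',cv2.resize(im[185:290,150:260,::-1],None,fx=5.5,fy=5.5,interpolation=cv2.INTER_CUBIC))
E
```

```text
t 23.65 p [0.4585 0.3517 0.0373] r [-3.1042 -0.0522  1.3966] F [-9.45  2.84  6.91] M [0.226 1.228 0.109] op 0.0002 q [0.486 0.64  1.608 0.082 0.892 0.608]
feeder xy -0.0802 0.0013
```

View pics/w13.png

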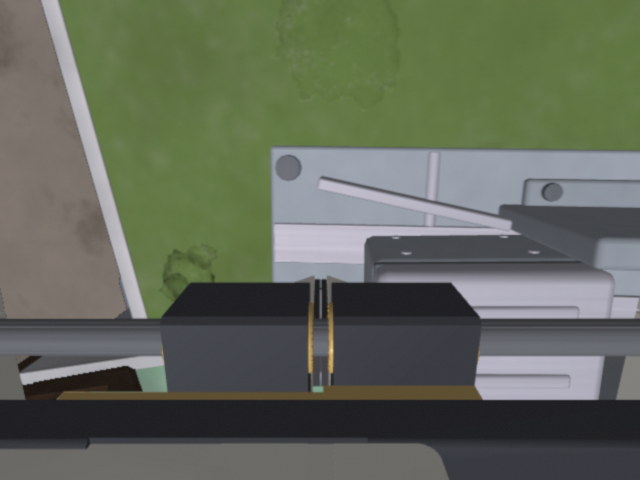

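View pics/t13.png

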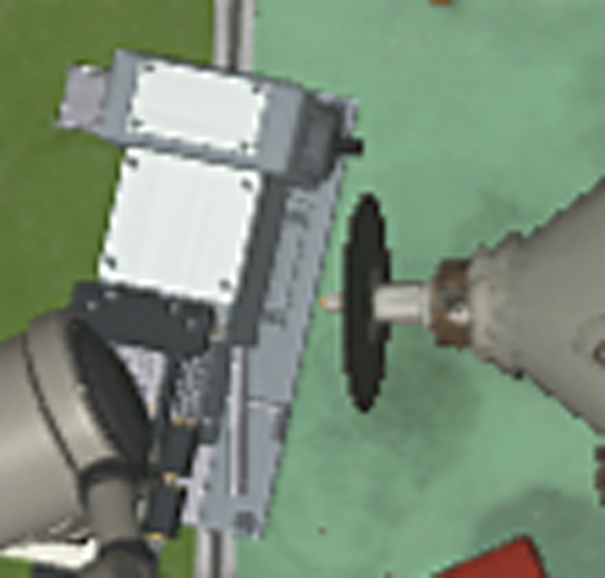

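```bash
cat >> h.py <<'E'
def body():
    from scipy.spatial.transform import Rotation as Ro
    s=monitor.observe();R=Ro.from_euler('xyz',s['tool_rot']).as_matrix()
    for v in [(.0375,.095,-.066),(-.0375,.095,-.066),(0,0.,-.066)]:print('body',(s['tool_pos']+R@np.array(v)).round(4))
E
python3 - <<'E'
from h import *
fe();body()
f=np.array([.5372,.3363]);c,s=np.cos(-.1772),np.sin(-.1772)
for n,p,z in [('magRL',(372,268),.076),('magRLbase',(366,240),.06),('plateL',(272,149),.009)]:
    d=ray('wrist',p,z)[:2];e=d-f;print(n,d.round(4),'feeder',(c*e[0]+s*e[1]).round(4),(-s*e[0]+c*e[1]).round(4))
E
```

```text
t 23.75 p [0.4596 0.3517 0.0373] r [-3.1059 -0.0528  1.3963] F [-4.93  1.35  4.92] M [0.096 0.701 0.116] op 0.0006 q [0.485 0.64  1.607 0.082 0.891 0.608]
feeder xy -0.0791 0.0014
body [0.5613 0.3684 0.1017]
body [0.5483 0.2946 0.0978]
body [0.4613 0.3478 0.1031]
magRL [0.4805 0.3736] feeder -0.0624 0.0267
magRLbase [0.4807 0.3792] feeder -0.0632 0.0322
plateL [0.4463 0.4172] feeder -0.1037 0.0636
```

Call:
carry_out([
  [[0, -0.007, 0], 0],
  [[0, 0, -0.011], 0],
  [[0, 0, 0], 0],
])

```text
time: 24.12
tool_pos: [0.4538, 0.3522, 0.0494]
tool_rot: [-3.107, -0.053, 1.396]
contact_force: [0.9, 0.2, 0.1]
opening: 0.0005
```

```bash
python3 - <<'E'
from h import *
fe();body()
E
```

```text
t 24.12 p [0.4538 0.3522 0.0494] r [-3.1071 -0.0534  1.3962] F [0.87 0.18 0.14] M [-0.127  0.053  0.005] op 0.0005 q [0.491 0.616 1.613 0.08  0.908 0.616]
feeder xy -0.0849 0.0009
body [0.5554 0.3689 0.114 ]
body [0.5424 0.2951 0.11  ]
body [0.4554 0.3483 0.1153]
```

Call:
carry_out([
  [[0, 0.009, 0], 0],
  [[0, 0.009, 0], 0],
  [[0, 0.009, 0], 0],
  [[0, 0.009, 0], 0],
  [[0, 0.009, 0], 0],
])

```text
time: 24.75
tool_pos: [0.4926, 0.3461, 0.0493]
tool_rot: [-3.091, -0.052, 1.397]
contact_force: [-10.0, 1.2, 9.5]
opening: 0.0007
```

```bash
python3 - <<'E'
from h import *
fe();body()
im=eyes.read_camera('wrist')
cv2.imwrite('pics/w14.png',im[:,:,::-1])
E
```

```text
t 24.75 p [0.4926 0.3461 0.0493] r [-3.091  -0.0519  1.3967] F [-9.96  1.21  9.51] M [0.196 1.462 0.058] op 0.0007 q [0.447 0.664 1.514 0.087 0.976 0.571]
feeder xy -0.0456 0.0018
body [0.5953 0.3628 0.1123]
body [0.5823 0.289  0.1084]
body [0.4953 0.3421 0.1151]
```

View pics/w14.png

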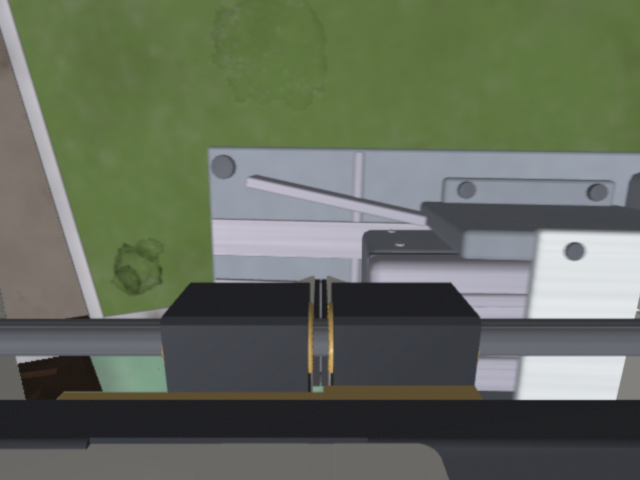

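Call:
carry_out([
  [[0, 0.009, -0.001], 0],
  [[0, 0.009, -0.001], 0],
  [[0, 0.009, 0], 0],
  [[0, 0.009, 0], 0],
])

```text
time: 25.3
tool_pos: [0.5249, 0.3407, 0.0494]
tool_rot: [-3.078, -0.05, 1.397]
contact_force: [-13.6, 1.6, 13.9]
opening: 0.0003
```

```bash
python3 - <<'E'
from h import *
fe();body()
E
```

```text
t 25.3 p [0.5249 0.3407 0.0494] r [-3.0778 -0.0504  1.3968] F [-13.57   1.57  13.88] M [0.206 1.922 0.119] op 0.0003 q [0.414 0.707 1.424 0.09  1.037 0.539]
feeder xy -0.0129 0.0022
body [0.6284 0.3575 0.111 ]
body [0.6154 0.2837 0.1072]
body [0.5285 0.3367 0.1152]
```

Call:
carry_out([
  [[0, 0.008, -0.001], 0],
  [[0, 0.007, -0.001], 0],
])

```text
time: 25.55
tool_pos: [0.5373, 0.3383, 0.0501]
tool_rot: [-3.07, -0.049, 1.397]
contact_force: [-7.5, 2.1, 1.6]
opening: 0.0004
```

```bash
python3 - <<'E'
from h import *
fe();body()
im=eyes.read_camera('wrist')
cv2.imwrite('pics/w15.png',im[:,:,::-1])
f=np.array([.5372,.3363])
E
```

```text
t 25.55 p [0.5373 0.3383 0.0501] r [-3.0697 -0.0487  1.397 ] F [-7.53  2.06  1.58] M [0.048 1.3   0.015] op 0.0004 q [0.401 0.725 1.385 0.091 1.067 0.528]
feeder xy -0.0003 0.002
body [0.6412 0.3552 0.1109]
body [0.6283 0.2814 0.1072]
body [0.5414 0.3343 0.1159]
```

View pics/w15.png

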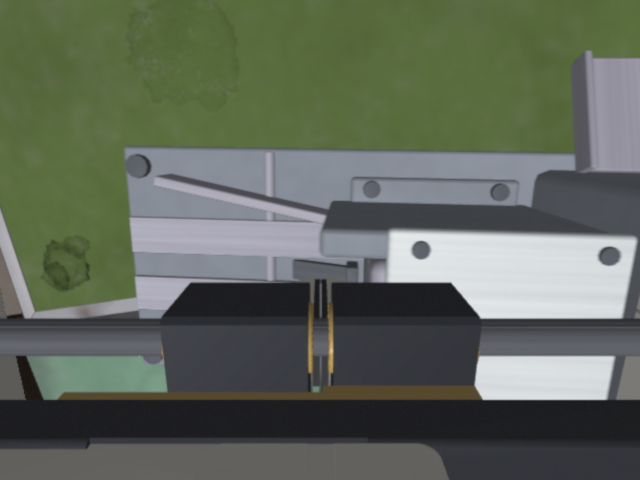

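```bash
python3 - <<'E'
from h import *
im=cv2.imread('pics/w15.png')
cv2.imwrite('pics/w15c.png',cv2.resize(im[200:300,260:420],None,fx=5,fy=5,interpolation=cv2.INTER_CUBIC))
f=np.array([.5372,.3363]);c,s=np.cos(-.1772),np.sin(-.1772)
for n,p,z in [('tooth',(356,270),.021),('magrear',(367,268),.076),('magrear',(367,268),.06),('magrear',(367,268),.04)]:
    d=ray('wrist',p,z)[:2];e=d-f;print(n,d.round(4),'feeder',(c*e[0]+s*e[1]).round(4),(-s*e[0]+c*e[1]).round(4))
E
```

```text
tooth [0.5529 0.3396] feeder 0.0149 0.006
magrear [0.5585 0.3566] feeder 0.0174 0.0238
magrear [0.5585 0.3517] feeder 0.0182 0.0189
magrear [0.5584 0.3456] feeder 0.0193 0.0129
```

View pics/w15c.png

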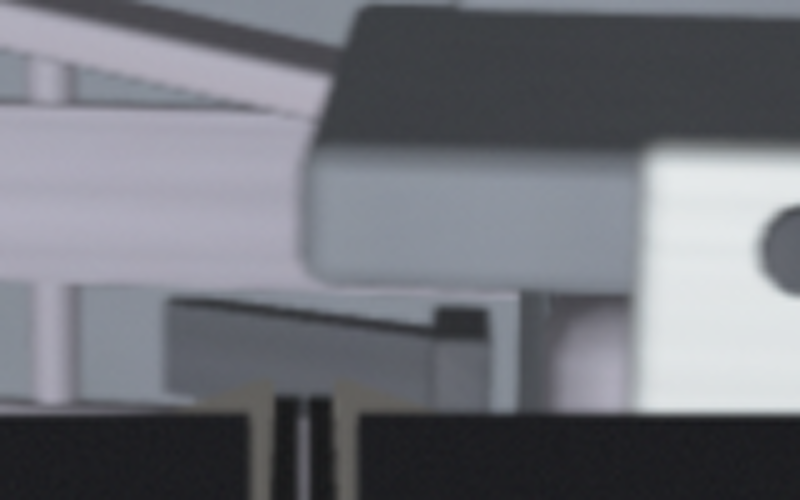

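The catch tooth is standing up (tooth back at about (357,270)). The magazine's rear face is just beyond it, at feeder x about +17 to +18 mm. Backing off.

Call:
carry_out([
  [[0, -0.01, -0.002], 0],
  [[0, -0.02, -0.002], 0],
  [[0, -0.03, -0.005], 0],
  [[0, -0.04, -0.02], 0],
  [[0, -0.04, -0.03], 0],
  [[0, -0.02, -0.03], 0],
  [[0, 0, 0], 0],
])

```text
time: 26.48
tool_pos: [0.384, 0.3594, 0.1521]
tool_rot: [-3.075, -0.05, 1.394]
contact_force: [0.1, 0.7, 0.1]
opening: 0.0004
```

```bash
python3 - <<'E'
from h import *
fe()
im=eyes.read_camera('wrist')
cv2.imwrite('pics/w16.png',im[:,:,::-1])
im=eyes.read_camera('top')
cv2.imwrite('pics/t16.png',im[:,:,::-1])
E
```

```text
t 26.48 p [0.384  0.3594 0.1521] r [-3.0749 -0.0505  1.3945] F [0.06 0.7  0.09] M [-0.082  0.02  -0.005] op 0.0004 q [0.556 0.418 1.632 0.092 1.109 0.689]
feeder xy -0.1549 -0.0043
```

View pics/w16.png

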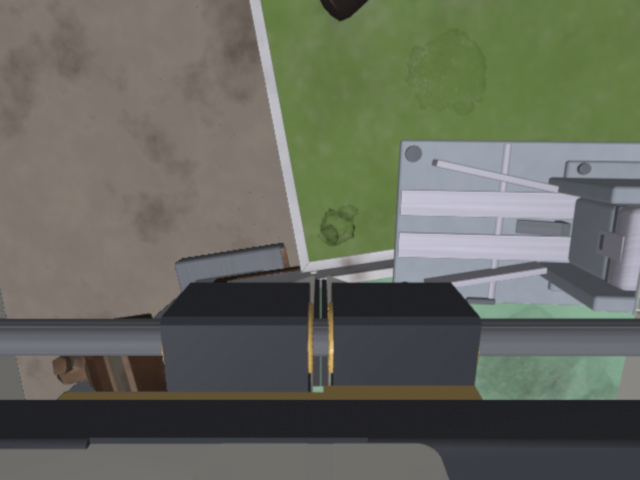

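View pics/t16.png

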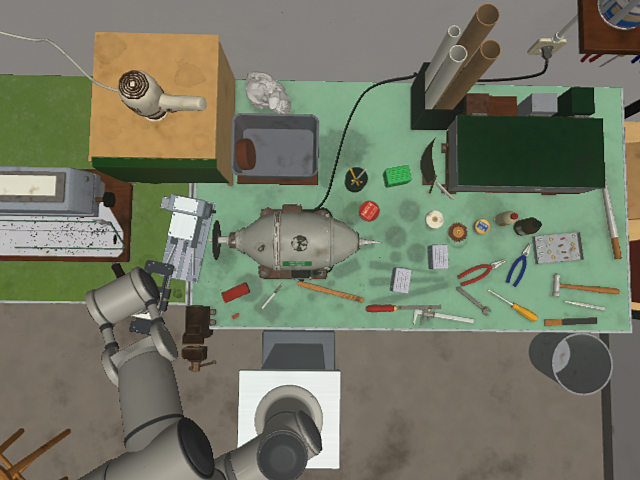

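```bash
python3 - <<'E'
from h import *
im=cv2.imread('pics/w16.png')
cv2.imwrite('pics/w16c.png',cv2.resize(im[140:320,480:640],None,fx=4.4,fy=3.3,interpolation=cv2.INTER_CUBIC))
im=cv2.imread('pics/t16.png')
cv2.imwrite('pics/t16c.png',cv2.resize(im[200:300,350:470],None,fx=6,fy=6,interpolation=cv2.INTER_CUBIC))
f=np.array([.5372,.3363]);c,s=np.cos(-.1772),np.sin(-.1772)
for P in [(.009,0,.021),(.015,0,.021),(.0,0,.012),(.017,.025,.012),(.017,-.025,.012),(.017,.025,.076),(.017,-.025,.076),(.022,0.0375,.087)]:
    w=(f[0]+c*P[0]-s*P[1],f[1]+s*P[0]+c*P[1],P[2]);u=proj('wrist',w)[0];print(P,u.round(1),((u-(480,140))*(4.4,3.3)).round(0))
E
```

```text
(0.009, 0, 0.021) [564.7 231.2] [373. 301.]
(0.015, 0, 0.021) [573.5 231.4] [411. 302.]
(0.0, 0, 0.012) [545.5 228.5] [288. 292.]
(0.017, 0.025, 0.012) [574.4 194.7] [416. 180.]
(0.017, -0.025, 0.012) [565.  261.9] [374. 402.]
(0.017, 0.025, 0.076) [637.1 207.7] [691. 224.]
(0.017, -0.025, 0.076) [622.2 292.2] [626. 502.]
(0.022, 0.0375, 0.087) [665.9 187.3] [818. 156.]
```

View pics/w16c.png

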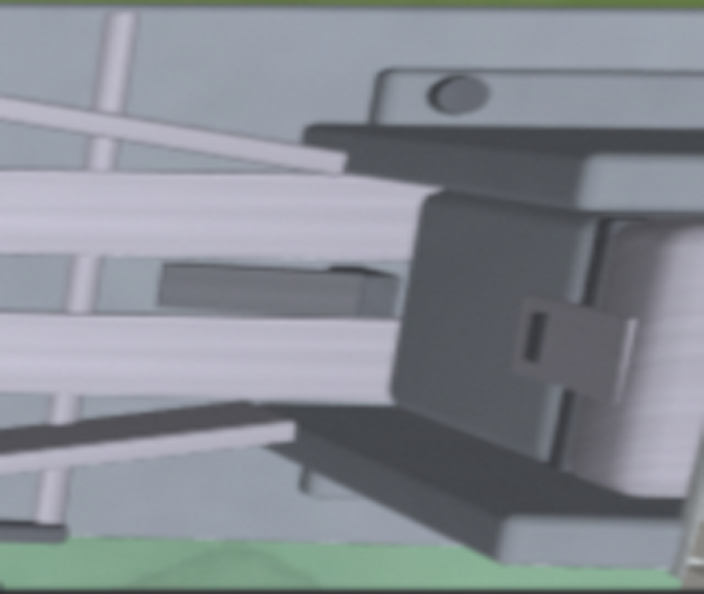

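View pics/t16c.png

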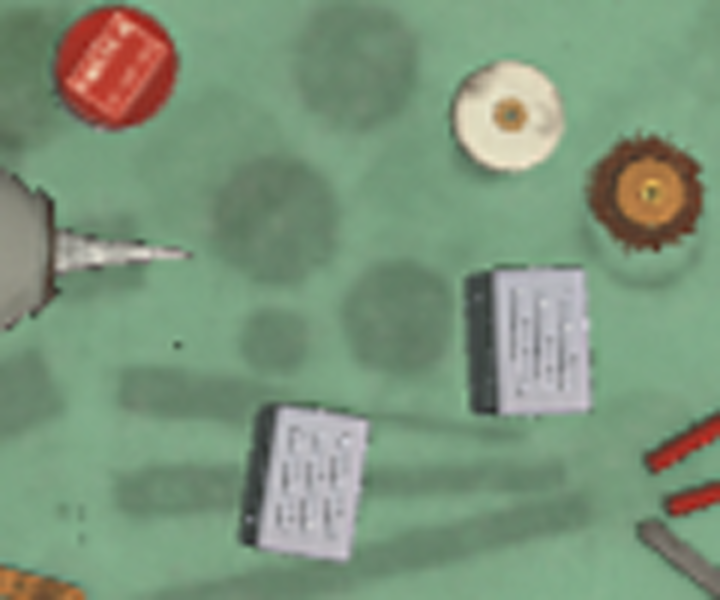

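Call:
carry_out([
  [[0.01, 0.035, -0.01], 0],
  [[0.01, 0.035, -0.005], 0],
  [[0, 0.01, 0], 0],
  [[0, 0, 0], 0],
])

```text
time: 27.08
tool_pos: [0.469, 0.3609, 0.1539]
tool_rot: [-3.065, -0.041, 1.391]
contact_force: [0.5, -0.5, -0.2]
opening: 0.0004
```

```bash
python3 - <<'E'
from h import *
fe()
im=eyes.read_camera('wrist')[:,:,::-1]
c=im[120:300,320:560]
cv2.imwrite('pics/w17c.png',cv2.resize(c,None,fx=3.3,fy=3.3,interpolation=cv2.INTER_CUBIC))
f=np.array([.5372,.3363]);c,s=np.cos(-.1772),np.sin(-.1772)
for P in [(-.017,-.005,.012),(-.017,.005,.012),(.009,.005,.021),(.015,.005,.021),(.015,-.005,.021),(.015,.005,.012),(.015,-.005,.012),(.017,.025,.012),(.017,-.025,.012),(.022,0.0375,.087),(.022,-0.0375,.087)]:
    w=(f[0]+c*P[0]-s*P[1],f[1]+s*P[0]+c*P[1],P[2]);u=proj('wrist',w)[0];print(P,((u-(320,120))*3.3).round(0))
E
```

```text
t 27.07 p [0.469  0.3609 0.1539] r [-3.0653 -0.0413  1.3908] F [ 0.51 -0.54 -0.24] M [-0.194  0.057  0.007] op 0.0004 q [0.483 0.54  1.418 0.085 1.22  0.631]
feeder xy -0.0714 0.0122
(-0.017, -0.005, 0.012) [286. 438.]
(-0.017, 0.005, 0.012) [288. 397.]
(0.009, 0.005, 0.021) [411. 408.]
(0.015, 0.005, 0.021) [438. 408.]
(0.015, -0.005, 0.021) [435. 452.]
(0.015, 0.005, 0.012) [429. 399.]
(0.015, -0.005, 0.012) [426. 441.]
(0.017, 0.025, 0.012) [444. 313.]
(0.017, -0.025, 0.012) [428. 523.]
(0.022, 0.0375, 0.087) [591. 316.]
(0.022, -0.0375, 0.087) [550. 723.]
```

View pics/w17c.png

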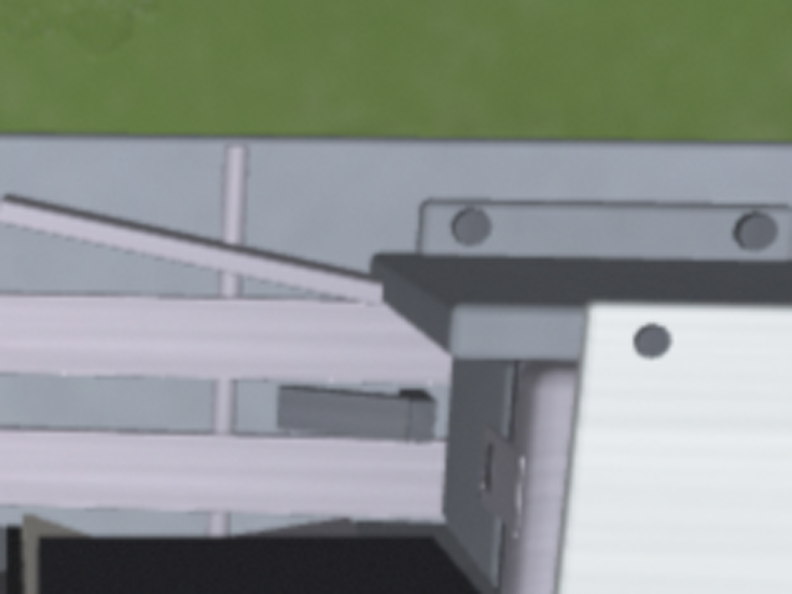

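```bash
python3 - <<'E'
from h import *
st();print(order.hand_in())
E
```

```text
t 27.12 p [0.4685 0.361  0.1539] r [-3.0651 -0.0412  1.3912] F [-1.38 -0.47  0.56] M [-0.173 -0.    -0.023] op 0.0004 q [0.484 0.539 1.419 0.085 1.22  0.631]
the job is handed in; nothing more can be done
None
```

The full magazine is in the feeder, and I handed the job in at 27 s with the gripper clear of everything. No verdict was reported.

**Weighing:** I lifted all three. The near one pulled about 3 N, the right one about 2 N and the far one about 9 N, so the far one is full. The other two went back down upright, close to where they had stood. The last top view shows them and the bystanders still in place.

**Loading:** I carried the full one round the front of the motor and stood it on the apron. I then pushed it home with closed fingers, using up to about 14 N forward and about as much downward on the magazine.

**Last checks:**
- **Catch:** in the last close wrist view the tooth stands up behind the magazine, within about 1 mm of where it should be.
- **Magazine:** its rear end reads about x +18 to +20 mm, so its centre is at roughly +56 to +58 mm, against the required 50 to 63.

**Disagreements and rough spots:**
- Readings of the rear end varied by about 2 mm between views.
- The first set-down of the near magazine pressed at about 50 N for a moment.
- I set the right magazine down about 5 mm from where it started.
- The tool tilted slowly to nearly 0.09 rad during the work. I raised the push height partway to keep the gripper body clear of the drive housing.

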